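Set out the bench for calibrating a field probe

ROBOT

A 6-joint arm with a two-finger parallel gripper is mounted at the origin on a cart in front of the work surface, level with it; the furniture and walls round the work are solid. World frame = base frame: x ahead of the robot, y to its left, z up, the work surface at z = 0. Lengths are in m, angles in degrees, forces in N, time in s.
With the tool pointing down it reaches from about 0.375 to 0.9 m from the base axis. Payload 3.1 kg.
Tool frame: the origin (TCP) lies on the centre line of the jaws, within the pads' length; the fingertips stand finger_overhang ahead of it and the grasp point (between the pads) lies 5 mm behind it (finger_overhang is the distance from the TCP to the fingertips, in m); z points along the fingers, y is the line along which they close (so a half turn about z gives the same grasp; the last joint's range is limited). The gripper opens to 87 mm and grips with 3 to 60 N. Pads are 19 mm wide; open, the fingers measure 117 mm over their backs; the gripper's body (75 mm by 190 mm) begins 51 mm behind the grasp point.
Start: joints at [-86.03, 30.224, 82.088, -0, 67.689, -10.227], TCP at [0.153, -0.606, 0.237] pointing down, gripper open.
Joint ranges: [-176.69, 176.69], [-43.24, 126.21], [12.49, 139.97], [-82, 262], [0, 151.66], [-163.58, 163.58]. Speed limits (degrees/s): [159.86, 159.86, 180, 180, 180, 180].

INTERFACE

Orientations are given as a 3x3 rotation matrix whose columns are the frame's x, y, z axes.
In Python, from rig import read_state, capture, calibration, hand_in, finger_overhang gives the robot as it stands.
- The arm moves only by the tool send_rows, never from a script. Its argument "plan" is a list of rows, each a list of 5 numbers: the closure in counts, from 0 (fully open) to 255 (shut), then the shift along the tool's x, y, z in m, then the turn about the tool's z in rad. A call has 1 to 20 rows; each row shifts and turns the commanded pose from where the row before left it, along the tool's axes as they then stand; what a row does not reach is not made up. A row lasts 1/12 s, in which the tool goes at most 41.7 mm and 7.16 degrees, less where a joint would pass 70% of its speed; a pose out of reach is approached as far as the arm can. A call is refused whole if a number of a shift passes 0.0417 or a number of a turn 0.125, either way. A call with a gripper value outside its range is refused whole. The fingers move at their own pace and stop on an object; the grip force is fixed at half the most. Time passes only in rows, so rows that do not move let the fingers close. It gives the time, the measured TCP pose, the force, the opening and the grip force at its end, in the units of the state.
- read_state(): the state, without advancing time (a new reading comes with each control period).
- capture(name): name is "side" or "top" or "wrist"; returns (picture, depth): 384x512x3 uint8, blue, green, red; 384x512 float32, m along the optical axis (not along the pixel's ray), 0 where there is no reading.
- calibration(name): a dict with "fx", "fy", "cx", "cy" (pixels), "xyz" and "rotation" of the camera in the world. Camera axes: x right, y down, z forward; pixel columns grow to the right and rows downward; lengths in m; the calibration is good to about 2 mm. A picture is of the moment at which its call begins: read the wrist's pose just before it. calibration takes no time and is no camera call; for the wrist camera it gives the pose at the moment of the call.
- hand_in(): hands the job in; it is judged then, once.
The state is a dict: "time_s": time; "joint_positions": joint angles; "qvel": joint speeds; "tau": joint torques, N m; "position": TCP position; "tcp_rot": TCP orientation; "force": force on the tool from outside, world axes, zero at the start; "moment": the same for the moment, N m; "opening": opening from 0.0 (shut) to 1.0 (fully open); "grasp_force": force on a finger pad.
Only numpy, scipy, OpenCV 4.12 (cv2) and the standard library are available. Lean on these libraries where they do the work, as an engineer would, in place of code of your own. Each camera call takes 0.05 s, during which the arm holds its last target. There are 200 camera calls.

TASK

Set out the bench for calibrating the field probe, in this order: first lay the steel probe in its cradle, centred, with its sensing head (the flat, full-width end) towards the white vial stand; then stand the vial of blue standard in the white stand by the head, and after it the white sample bottle in the black stand at the probe's other end; last lay the marker pen on the middle of the red log book, along its long side. Keep the vial and the bottle upright and do not knock the glass cylinder that stands behind.

Things in the scene. Friction and masses are not known exactly. Their poses are not given: they have to be found in the camera images.
- probe: the field probe: a bright stainless steel tube 47 mm in diameter and 245 mm long, 0.62 kg, lying on the bench. Origin: on the tube's surface at mid-length, underneath at the start; its x axis runs along the tube towards the sensing head (the flat end of full width; the other end carries a narrower stub for the cable), z up. Grip it across the middle.
- probe_mid (a point): the middle of the probe, on the tube's axis (23.5 mm above the bench at the start); x axis along the tube towards the sensing head.
- vial: the small clear glass vial of blue standard, 34 mm in diameter, 58 mm high, body up to 48 mm, white cap 20 mm in diameter above; stands upright. Origin: centre of its underside.
- bottle: the white sample bottle with white cap, 54 mm in diameter up to 84 mm, cap 46 mm in diameter from there to 103 mm; stands upright. Origin: centre of its underside.
- pen: the white marker pen with red cap, 135 mm long, 16 mm thick, lying on the bench. Origin: mid-length, on its underside; y axis along the pen.
- cradle: the probe's cradle, fixed: an aluminium plate 190 x 74 x 14 mm with two black V saddles, 18 mm wide, up to 44 mm high, 68 mm either side of the middle (118 mm free between them). Origin: centre of its underside; x axis along the probe's lie (either way round), z up. A seated probe's axis is 50 mm above the bench over the cradle's centre line.
- vial_stand: the white stand for the vial, fixed at one end of the cradle: a round cup 28 mm high, outside 58 mm in diameter, on a foot 84 mm in diameter and 12 mm high; bore 40 mm in diameter, its floor 12 mm above the bench (16 mm deep). Origin: centre of its underside.
- bottle_stand: the black stand for the sample bottle, fixed at the cradle's other end: a round cup 30 mm high, outside 78 mm in diameter, on a foot 92 mm in diameter and 12 mm high; bore 60 mm in diameter, its floor 12 mm above the bench (18 mm deep). Origin: centre of its underside.
- log_book: the closed red log book, fixed flat on the bench, 210 x 152 mm, cover 11 mm above the bench. Origin: centre of its underside; x axis along its long (210 mm) side.
- cylinder: the clear glass measuring cylinder, 261 mm tall on a hexagonal foot 80 mm wide, tube 40 mm in diameter, loose, standing behind the cradle: leave it alone. Origin: centre of its underside.
There are look-alikes about, which are no part of the job. Leave any green or pink look-alike of the bottle alone.

How it is judged (in metres and radians):
On the way, in this order (a step that is already met when the one before it is completed fails the run):
1. the probe lies in the cradle, head towards the white stand (x of probe_mid in the frame of cradle between -0.015 and 0.015 m and y of probe_mid in the frame of cradle between -0.006 and 0.006 m and z of probe_mid in the frame of cradle between 0.045 and 0.056 m and angle between the x axis of probe_mid and the x axis of cradle, either way round below 0.06 rad and x of vial_stand in the frame of probe_mid above 0.1 m), for 0.2 s.
2. then the blue vial stands in the white stand (horizontal distance between vial and vial_stand below 0.006 m and z of vial in the frame of vial_stand between 0.008 and 0.0155 m and angle between vial's own z axis and vertical below 0.15 rad), for 0.2 s.
3. then the sample bottle stands in the black stand (horizontal distance between bottle and bottle_stand below 0.006 m and z of bottle in the frame of bottle_stand between 0.008 and 0.0155 m and angle between bottle's own z axis and vertical below 0.15 rad), for 0.2 s.
4. last, the pen lies on the log book (x of pen in the frame of log_book between -0.03 and 0.03 m and y of pen in the frame of log_book between -0.03 and 0.03 m and z of pen in the frame of log_book between 0.006 and 0.032 m and angle between the y axis of pen and the x axis of log_book, either way round below 0.3 rad), for 0.2 s.
At the end, for the whole second after the job is handed in: Probe in both saddles, head towards the white stand, centred within 15 mm; vial and bottle upright on the floors of their stands, within 6 mm of centre; pen on the log book, within 30 mm of its centre each way and 0.3 rad of its long side; all released and at rest (all of step 1 and all of step 2 and all of step 3 and all of step 4 and linear speed of each of probe, vial, bottle, pen below 0.02 m/s); the robot touches nothing.
It fails at once if the vial or the bottle is tipped over (angle between any of vial, bottle's own z axis and vertical above 0.6 rad).
It fails at once if the glass cylinder is knocked (angle between cylinder's own z axis and vertical above 0.3 rad or distance of cylinder from where it was at the start of the episode above 0.03 m).
It also fails if it takes over 115 s, if anything falls off the work surface, if the arm or the gripper's body presses on something with over 40 N, if the wrist force passes 120 N, or if a joint passes its speed limit or range.

## Working session

There is one attempt and no reset: what is moved stays moved. The work goes in short steps, Python scripts to look and compute and a tool call to move; the robot and the scene stay as the last step left them, time stands still between calls to the robot, and variables do not carry over. Pictures are saved under pics/ and viewed, at most 18 in all, crops included, and the job is handed in when it is done.

Besides the shell and the picture viewer there is one more tool, called after "Emit:" as name(argument=value, ...) on one line, values as JSON. send_rows: Moves the arm, as the interface text tells. Its arguments: {"type":"object","properties":{"plan":{"type":"array","items":{"type":"array","items":{"type":"number"}}}},"required":["plan"]}

```bash
ls; mkdir -p pics
cat > h.py <<'E'
import numpy as np, cv2
from rig import *
def ray(name,uv,z,c=None):
    c=c or calibration(name); R=np.array(c["rotation"]);o=np.array(c["xyz"])
    uv=np.atleast_2d(np.asarray(uv,float))
    d=np.c_[(uv[:,0]-c["cx"])/c["fx"],(uv[:,1]-c["cy"])/c["fy"],np.ones(len(uv))]@R.T
    return o+d*((z-o[2])/d[:,2])[:,None]
def cloud(name,depth,c=None):
    c=c or calibration(name); v,u=np.mgrid[:384,:512]
    p=np.stack([(u-c["cx"])/c["fx"]*depth,(v-c["cy"])/c["fy"]*depth,depth],-1)
    return p@np.array(c["rotation"]).T+np.array(c["xyz"])
E
python3 - <<'E'
from h import *
np.set_printoptions(precision=4,suppress=True)
for n in ["top","side"]:
    im,d=capture(n); cv2.imwrite(f"pics/{n}0.png",cv2.resize(im,(800,600))); np.savez(f"/tmp/{n}0.npz",im=im,d=d); print(n,calibration(n))
print(read_state(),finger_overhang() if callable(finger_overhang) else finger_overhang)
E
```

```text
pics
top {'fx': 491.19406633801725, 'fy': 491.19406633801725, 'cx': 255.95686431922164, 'cy': 196.70497527564308, 'xyz': array([-0.107 ,  0.3817,  1.2384]), 'rotation': array([[-0.4886, -0.7262,  0.4837],
       [-0.8725,  0.4126, -0.2619],
       [-0.0094, -0.5499, -0.8351]])}
side {'fx': 402.72072288660485, 'fy': 402.72072288660485, 'cx': 255.4387326293468, 'cy': 188.89109862116553, 'xyz': array([-0.1829,  1.1359,  0.6098]), 'rotation': array([[-0.8294, -0.2058,  0.5194],
       [-0.5587,  0.3048, -0.7714],
       [ 0.0005, -0.9299, -0.3677]])}
{'time_s': 0.1, 'joint_positions': array([-86.0279,  30.274 ,  82.1471,  -0.0029,  67.6896, -10.2261]), 'qvel': array([ 0.0532, -0.1552, -0.1588,  0.0251, -0.1127, -0.002 ]), 'tau': array([ -0.0004, -44.0987, -17.715 ,   0.0636,   0.0534,  -0.    ]), 'position': array([ 0.1533, -0.6053,  0.2357]), 'tcp_rot': array([[ 0.9694,  0.2453, -0.0002],
       [ 0.2453, -0.9694,  0.0019],
       [ 0.0003, -0.0019, -1.    ]]), 'force': array([-0.1032, -0.0951, -0.1972]), 'moment': array([ 0.0518,  0.0527, -0.0431]), 'grasp_force': 0.0, 'opening': 1.0025415590856182} 0.014
```

View pics/top0.png

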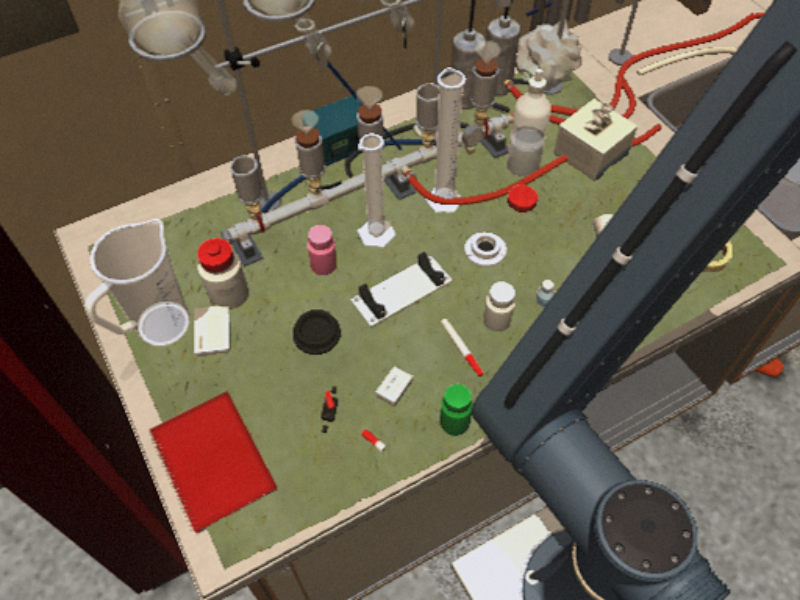

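View pics/side0.png

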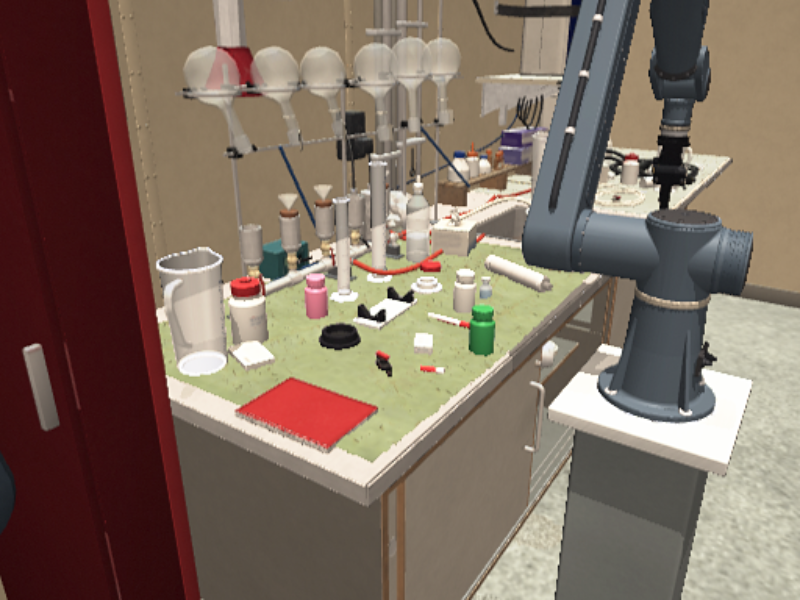

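The top view shows, in 800x600 pixels:
- cradle (400,290)
- white stand (486,248) and black stand (317,332)
- white bottle (500,305) and vial (547,290)
- pen (463,347) and log book (212,460)
- cylinders (375,190) and (447,140)

The side view shows the probe at (518,272), which the arm hides in the top view. Next I'll measure these from colour and depth.

Run:
```python
from h import *
np.set_printoptions(precision=4,suppress=True)
T=np.load("/tmp/top0.npz");S=np.load("/tmp/side0.npz")
P={"top":cloud("top",T["d"]),"side":cloud("side",S["d"])}
I={"top":T["im"],"side":S["im"]}
def reg(n,x0,y0,x1,y1,zmin,zmax=9,f=None):
    s=.64; sl=np.s_[int(y0*s):int(y1*s),int(x0*s):int(x1*s)]
    p=P[n][sl].reshape(-1,3); c=I[n][sl].reshape(-1,3).astype(int)
    m=(p[:,2]>zmin)&(p[:,2]<zmax)
    if f: m&=f(c[:,0],c[:,1],c[:,2])
    return p[m]
def show(t,p):
    if len(p)<5: print(t,len(p));return
    xy=p[:,:2].astype(np.float32)
    (c,r)=cv2.minEnclosingCircle(xy); R=cv2.minAreaRect(xy)
    print(t,len(p),"circ",np.array(c),round(r,4),"rect",np.array(R[0]),np.array(R[1]),round(R[2],1),"z",np.percentile(p[:,2],[1,50,99]))
white=lambda b,g,r:(b>120)&(abs(r-b)<60)&(abs(g-b)<50)
red=lambda b,g,r:(r>110)&(g<60)&(b<60)
dark=lambda b,g,r:(r<60)&(g<60)&(b<60)
print("bench z",np.median(P["top"][int(380*.64):int(400*.64),int(250*.64):int(290*.64),2]),np.median(P["side"][int(420*.64):int(440*.64),int(380*.64):int(400*.64),2]))
show("book",reg("top",140,385,285,535,-.01,.03,red))
show("cradle plate",reg("top",345,245,460,330,.008,.022,white))
for a in [(355,275,392,325),(410,245,450,290)]: show("saddle",reg("top",*a,.022,.06,dark))
show("vialstand rim",reg("top",455,225,515,275,.022,.035))
show("vialstand foot",reg("top",455,225,515,275,.006,.035,white))
show("bottlestand rim",reg("top",285,300,350,360,.024,.036))
show("bottlestand all",reg("top",285,300,350,360,.006,.036))
show("bottle cap",reg("top",480,275,520,332,.095,.112))
show("bottle cap side",reg("side",445,262,482,315,.095,.112))
show("vial top",reg("top",530,275,562,312,.05,.065))
show("vial side",reg("side",475,270,497,303,.05,.065))
show("pen",reg("top",430,310,492,382,.004,.022,lambda b,g,r:(r>130)))
show("pencap",reg("top",430,310,492,382,.003,.022,red))
show("penwhite",reg("top",430,310,492,382,.003,.022,white))
p=reg("side",480,248,556,297,.03,.06);show("probe top",p)
q=p.mean(0);_,_,V=np.linalg.svd(p[:,:2]-q[:2]);t=(p[:,:2]-q[:2])@V[0];print("axis",V[0],"ext",q[:2]+V[0]*t.min(),q[:2]+V[0]*t.max())
show("cyl foot",reg("top",350,215,400,250,.003,.03,white))
show("cyl tube",reg("top",350,125,392,215,.05,.4))
cr=I["side"][int(235*.64):int(305*.64),int(470*.64):int(565*.64)];cv2.imwrite("pics/c1.png",cv2.resize(cr,None,fx=9,fy=9,interpolation=cv2.INTER_CUBIC))
```

```text
bench z 0.004327196788743937 0.004646076601611093
book 3996 circ [0.4955 0.4241] 0.1251 rect [0.4955 0.4253] [0.211  0.1466] 0.9 z [0.0068 0.0127 0.0186]
cradle plate 1016 circ [ 0.644  -0.0413] 0.1327 rect [ 0.6483 -0.035 ] [0.2006 0.1969] 57.1 z [0.0088 0.0151 0.0213]
saddle 108 circ [0.6301 0.044 ] 0.0328 rect [0.6302 0.0441] [0.0649 0.0185] 3.1 z [0.0221 0.0365 0.0477]
saddle 105 circ [ 0.6415 -0.092 ] 0.0346 rect [ 0.6414 -0.0907] [0.0686 0.0188] 4.6 z [0.0223 0.0346 0.0499]
vialstand rim 140 circ [ 0.6413 -0.221 ] 0.0322 rect [ 0.643  -0.2189] [0.0562 0.057 ] 71.8 z [0.0221 0.0282 0.0345]
vialstand foot 348 circ [ 0.6443 -0.2221] 0.0439 rect [ 0.6429 -0.2214] [0.0856 0.0835] 60.9 z [0.0075 0.0162 0.034 ]
bottlestand rim 236 circ [0.6356 0.1611] 0.0404 rect [0.6348 0.1621] [0.0758 0.0768] 65.7 z [0.0246 0.03   0.0353]
bottlestand all 1122 circ [0.643  0.1571] 0.0871 rect [0.6432 0.1571] [0.1242 0.1319] 62.5 z [0.0062 0.0131 0.034 ]
bottle cap 189 circ [ 0.4916 -0.1478] 0.0241 rect [ 0.4911 -0.1481] [0.0426 0.0447] 33.2 z [0.0953 0.1025 0.1079]
bottle cap side 92 circ [ 0.4259 -0
[... 333 characters left out ...]
58] 0.0858 rect [ 0.4822 -0.0605] [0.1086 0.1504] 59.4 z [0.0043 0.0116 0.0208]
pencap 56 circ [ 0.4267 -0.0554] 0.0224 rect [ 0.4266 -0.0581] [0.0111 0.0444] 89.1 z [0.0072 0.0154 0.0201]
penwhite 135 circ [ 0.4966 -0.058 ] 0.0436 rect [ 0.4965 -0.0615] [0.0193 0.0869] 89.0 z [0.005  0.0145 0.0211]
probe top 332 circ [ 0.4817 -0.3637] 0.1314 rect [ 0.4946 -0.376 ] [0.194  0.2263] 46.1 z [0.0304 0.0414 0.0579]
axis [-0.6609  0.7505] ext [ 0.5526 -0.4761] [ 0.3986 -0.3012]
cyl foot 247 circ [ 0.7927 -0.0514] 0.0409 rect [ 0.7893 -0.0498] [0.0806 0.067 ] 60.6 z [0.0038 0.0093 0.0289]
cyl tube 932 circ [ 0.8953 -0.0875] 0.1298 rect [ 0.8915 -0.0943] [0.0844 0.2569] 62.9 z [0.0546 0.1782 0.2642]
```

View pics/c1.png

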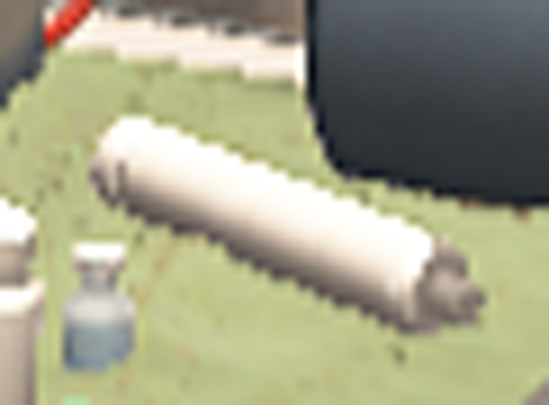

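The crop shows the vial at (97,305). The probe runs from a full-width end at (105,165) to the narrower stub at (465,290). The stub is therefore at the low-x end and the head is at the far, left end. I'll fit the probe axis using its own pixels only.

Run:
```python
from h import *
np.set_printoptions(precision=4,suppress=True)
S=np.load("/tmp/side0.npz");P=cloud("side",S["d"]);im=S["im"].astype(int)
m=np.zeros((384,512),bool);m[160:190,308:356]=1
m&=(P[...,2]>.012)&(P[...,2]<.06)&(P[...,1]<-.2)&(P[...,1]>-.5)
n,l,st,_=cv2.connectedComponentsWithStats(m.astype(np.uint8));k=1+st[1:,4].argmax();m=l==k
p=P[m];top=p[p[:,2]>.038]
print(len(p),len(top),st[k],np.percentile(p[:,2],[1,50,99]))
vx=cv2.fitLine(top[:,:2].astype(np.float32),cv2.DIST_HUBER,0,.01,.01).ravel();a=vx[:2];print("axis",a,np.degrees(np.arctan2(a[1],a[0])))
t=(p[:,:2]-vx[2:])@a; nrm=np.array([-a[1],a[0]]); w=(p[:,:2]-vx[2:])@nrm
for lo in np.arange(t.min(),t.max(),.02):
    s=(t>=lo)&(t<lo+.02); print(round(lo,3),vx[2:]+a*lo,s.sum(),"zmax",np.percentile(p[s,2],97),"w",w[s].min(),w[s].max())
print("ends",vx[2:]+a*t.min(),vx[2:]+a*t.max(),t.max()-t.min())
im,d=capture("wrist");cv2.imwrite("pics/w0.png",cv2.resize(im,(640,480)));print(calibration("wrist"))
```

```text
546 217 [308 163  46  27 546] [0.0125 0.0341 0.0575]
axis [ 0.9116 -0.4111] -24.275776
-0.138 [ 0.3532 -0.3534] 30 zmax 0.03669873513338199 w -0.01615850478760361 0.0007247338400329808
-0.118 [ 0.3714 -0.3616] 61 zmax 0.04789830254796247 w -0.028316914746462047 0.0159216399581283
-0.098 [ 0.3896 -0.3698] 43 zmax 0.04790455638930703 w -0.01868464677416467 0.15685385813014813
-0.078 [ 0.4079 -0.378 ] 108 zmax 0.05771418059848838 w -0.022035538365213866 0.16243984324252317
-0.058 [ 0.4261 -0.3862] 45 zmax 0.05601487203914227 w -0.016709211659329606 0.1530319598343145
-0.038 [ 0.4443 -0.3945] 45 zmax 0.04862932298319716 w -0.014022811858537026 0.09603443166711981
-0.018 [ 0.4626 -0.4027] 46 zmax 0.048467914278288365 w -0.017297610683812265 0.07939692211111547
0.002 [ 0.4808 -0.4109] 34 zmax 0.04899340570428413 w -0.02164016693440166 0.04452717271340687
0.022 [ 0.499  -0.4191] 36 zmax 0.04800007981187024 w -0.014655712521635672 0.02164221401818319
0.042 [ 0.5173 -0.4274] 33 zmax 0.04798611558528311 w -0.017489219372323936 0.019690450968292913
0.062 [ 0.5355 -0.4356] 28 zmax 0.04881994770798084 w -0.0148039049403798 0.01763351492940951
0.082 [ 0.5537 -0.4438] 28 zmax 0.04730094875172808 w -0.016161874921600036 0.01876350824550248
0.102 [ 0.572 -0.452] 9 zmax 0.0471250058674792 w -0.00610725633860074 0.01360665198843167
ends [ 0.3532 -0.3534] [ 0.5822 -0.4566] 0.25124980877535497
{'fx': 295.89451132822745, 'fy': 295.89451132822745, 'cx': 256.03426704054175, 'cy': 193.31699028901994, 'xyz': array([ 0.2176, -0.5884,  0.3841]), 'rotation': array([[ 0.2466, -0.9405, -0.2336],
       [-0.9691, -0.2396, -0.0581],
       [-0.0013,  0.2407, -0.9706]])}
```

View pics/w0.png

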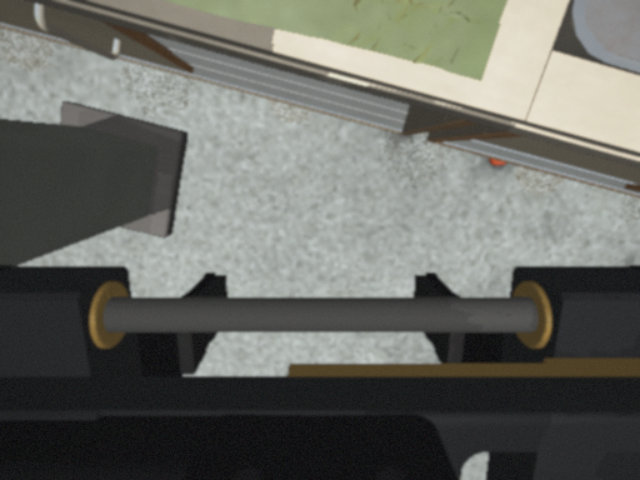

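The wrist view shows only the floor and the bench edge (about (370,45)). The first move is to above the probe at about (0.472,-0.407), turning the tool across the tube.

Emit:
send_rows(plan=[[0, 0.03, -0.0095, -0.001, 0], [0, 0.03, -0.0095, -0.001, 0], [0, 0.03, -0.0095, -0.001, 0], [0, 0.03, -0.0095, -0.001, 0], [0, 0.03, -0.0095, -0.001, 0], [0, 0.03, -0.0095, -0.001, 0], [0, 0.03, -0.0095, -0.001, 0], [0, 0.03, -0.0095, -0.001, 0], [0, 0.03, -0.0095, -0.001, 0], [0, 0.03, -0.0095, -0.001, 0], [0, 0.03, -0.0095, -0.001, 0], [0, 0.03, -0.0095, -0.001, 0], [0, 0, 0, 0, -0.12], [0, 0, 0, 0, -0.12], [0, 0, 0, 0, -0.12], [0, 0, 0, 0, -0.12], [0, 0, 0, 0, -0.12], [0, 0, 0, 0, -0.12], [0, 0, 0, 0, -0.12], [0, 0, 0, 0, -0.12]])

```text
time_s: 1.82
position: [0.4742, -0.4068, 0.2481]
tcp_rot: [[0.349, 0.937, -0.001], [0.937, -0.349, 0.001], [0.0, -0.001, -1.0]]
force: [-1.2, -0.6, 0.2]
opening: 1.002
grasp_force: 0.0
```

Emit:
send_rows(plan=[[0, 0, 0, 0, -0.12], [0, 0, 0, 0, -0.12], [0, 0, 0, 0, -0.12], [0, 0, 0, 0, -0.12], [0, 0, 0, 0, -0.12], [0, 0, 0, 0, -0.12], [0, 0, 0, 0, -0.12], [0, 0, 0, 0, -0.12], [0, 0, 0, 0, -0.12], [0, 0, 0, 0, -0.12], [0, 0, 0, 0, -0.12], [0, 0, 0, 0, -0.12], [0, 0, 0, 0, -0.07], [0, 0, 0, 0, 0], [0, 0, 0, 0, 0]])

```text
time_s: 3.07
position: [0.4742, -0.4069, 0.2482]
tcp_rot: [[-0.911, 0.413, -0.0], [0.413, 0.911, 0.001], [0.001, 0.0, -1.0]]
force: [0.1, -0.7, -0.4]
opening: 1.002
grasp_force: 0.0
```

Run:
```python
from h import *
np.set_printoptions(precision=4,suppress=True)
s=read_state();print(s["position"],s["tcp_rot"],s["joint_positions"],s["force"])
c=calibration("wrist");im,d=capture("wrist");P=cloud("wrist",d,c);np.savez("/tmp/w1.npz",im=im,d=d,P=P)
cv2.imwrite("pics/w1.png",cv2.resize(im,(640,480)))
for n in["top"]:
    im,d=capture(n);np.savez(f"/tmp/{n}1.npz",im=im,d=d)
def fit(P,tag,m):
    n,l,st,_=cv2.connectedComponentsWithStats(m.astype(np.uint8));k=1+st[1:,4].argmax();p=P[l==k]
    R=cv2.minAreaRect(p[:,:2].astype(np.float32));print(tag,len(p),np.percentile(p[:,2],[5,50,98]),R)
m=(P[...,2]>.022)&(P[...,2]<.058)&(np.hypot(P[...,0]-.472,P[...,1]+.407)<.16);fit(P,"wrist",m)
```

```text
[ 0.4742 -0.4069  0.2482] [[-0.9107  0.4131 -0.0005]
 [ 0.4131  0.9107  0.0006]
 [ 0.0007  0.0004 -1.    ]] [ -50.8633   29.5262   81.3442    0.0011   69.1728 -116.466 ] [ 0.0728 -0.7037 -0.4078]
wrist 6022 [0.0313 0.0439 0.048 ] ((0.4515944719314575, -0.4079371690750122), (0.0458327978849411, 0.2138219177722931), 66.07087707519531)
```

View pics/w1.png

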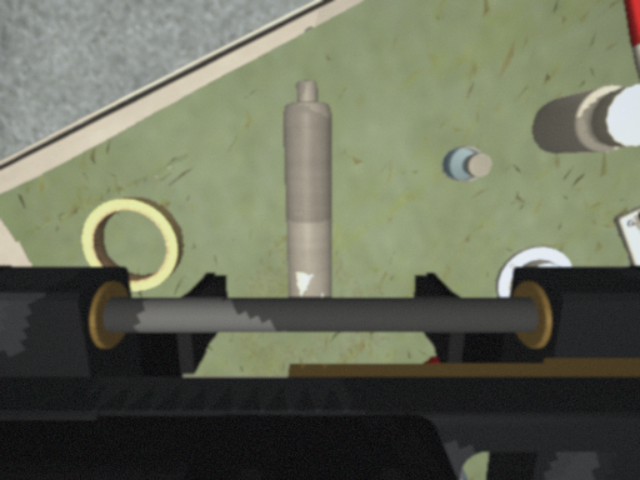

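Stub at (308,92), so it points away from +x world as expected. The head is hidden behind the gripper rod, so I'll slide 80 mm headward to see it.

Emit:
send_rows(plan=[[0, -0.02, 0, -0.01, 0], [0, -0.02, 0, -0.01, 0], [0, -0.02, 0, -0.01, 0], [0, -0.02, 0, -0.01, 0], [0, 0, 0, 0, 0], [0, 0, 0, 0, 0]])

```text
time_s: 3.67
position: [0.5477, -0.44, 0.2885]
tcp_rot: [[-0.912, 0.411, 0.0], [0.411, 0.912, -0.0], [-0.0, -0.0, -1.0]]
force: [-0.4, -0.8, -0.1]
opening: 0.997
grasp_force: 0.0
```

Run:
```python
from h import *
np.set_printoptions(precision=4,suppress=True)
s=read_state();print(s["position"])
c=calibration("wrist");im,d=capture("wrist");P=cloud("wrist",d,c);np.savez("/tmp/w2.npz",im=im,d=d,P=P)
m=(P[...,2]>.012)&(P[...,2]<.07)&(np.hypot(P[...,0]-.472,P[...,1]+.407)<.17)
n,l,st,_=cv2.connectedComponentsWithStats(m.astype(np.uint8));k=1+st[1:,4].argmax();p=P[l==k]
v=cv2.fitLine(p[p[:,2]>.03][:,:2].astype(np.float32),cv2.DIST_HUBER,0,.01,.01).ravel();a=v[:2]*np.sign(v[0])
t=(p[:,:2]-v[2:])@a;w=(p[:,:2]-v[2:])@[-a[1],a[0]]
print(st[k],"axis",a,np.degrees(np.arctan2(a[1],a[0])))
for lo in np.arange(t.min(),t.max(),.01):
    q=(t>=lo)&(t<lo+.01);print(vv:=(v[2:]+a*lo),round(lo,3),q.sum(),"z",np.percentile(p[q,2],[5,95]),"w",np.percentile(w[q],[2,98]))
print("ends",v[2:]+a*t.min(),v[2:]+a*t.max(),t.max()-t.min())
cv2.imwrite("pics/w2.png",im)
```

```text
[ 0.5477 -0.44    0.2885]
[ 229    0   54  197 6616] axis [ 0.9159 -0.4013] -23.659464
[ 0.3544 -0.3648] -0.121 135 z [0.0271 0.0343] w [-0.0091  0.0093]
[ 0.3636 -0.3688] -0.111 92 z [0.0271 0.0399] w [-0.0093  0.0099]
[ 0.3728 -0.3728] -0.101 291 z [0.033  0.0466] w [-0.0203  0.0202]
[ 0.3819 -0.3768] -0.091 336 z [0.0325 0.0476] w [-0.0219  0.0227]
[ 0.3911 -0.3808] -0.081 339 z [0.0318 0.0474] w [-0.0222  0.0227]
[ 0.4002 -0.3848] -0.071 327 z [0.0317 0.0476] w [-0.0227  0.0227]
[ 0.4094 -0.3888] -0.061 324 z [0.0323 0.0476] w [-0.0217  0.0227]
[ 0.4186 -0.3929] -0.051 311 z [0.0324 0.0475] w [-0.0218  0.0226]
[ 0.4277 -0.3969] -0.041 313 z [0.0314 0.0478] w [-0.0223  0.0226]
[ 0.4369 -0.4009] -0.031 298 z [0.0311 0.0478] w [-0.0226  0.0226]
[ 0.446  -0.4049] -0.021 304 z [0.0303 0.0476] w [-0.0231  0.0226]
[ 0.4552 -0.4089] -0.011 282 z [0.0329 0.0479] w [-0.0218  0.0225]
[ 0.4643 -0.4129] -0.001 282 z [0.0321 0.0476] w [-0.0221  0.0225]
[ 0.4735 -0.4169] 0.009 286 z [0.032  0.0476] w [-0.0225  0.0225]
[ 0.4827 -0.4209] 0.019 349 z [0.0125 0.0475] w [-0.0216  0.0438]
[ 0.4918 -0.425 ] 0.029 284 z [0.013  0.0476] w [-0.0218  0.0327]
[ 0.501 -0.429] 0.039 265 z [0.0332 0.0474] w [-0.0219  0.0224]
[ 0.5101 -0.433 ] 0.049 265 z [0.0322 0.0476] w [-0.0223  0.0224]
[ 0.5193 -0.437 ] 0.059 263 z [0.03   0.0478] w [-0.0256  0.0223]
[ 0.5285 -0.441 ] 0.069 251 z [0.0305 0.0477] w [-0.0232  0.0223]
[ 0.5376 -0.445 ] 0.079 248 z [0.0328 0.048 ] w [-0.0218  0.0223]
[ 0.5468 -0.449 ] 0.089 233 z [0.0334 0.0476] w [-0.0219  0.0223]
[ 0.5559 -0.453 ] 0.099 234 z [0.0319 0.0474] w [-0.0225  0.0223]
[ 0.5651 -0.4571] 0.109 233 z [0.0325 0.0478] w [-0.0226  0.0223]
[ 0.5743 -0.4611] 0.119 71 z [0.035  0.0467] w [-0.0192  0.0202]
ends [ 0.3544 -0.3648] [ 0.5783 -0.4629] 0.24445199659537448
```

View pics/w2.png

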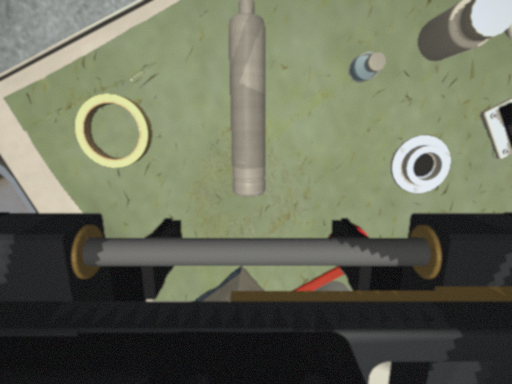

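The flat head ends at (248,193) and the stub, at (247,5), may be clipped. I'll take the stub tip from the previous view.

Run:
```python
from h import *
np.set_printoptions(precision=4,suppress=True)
P=np.load("/tmp/w1.npz")["P"]
a=np.array([.9159,-.4013]);n=np.array([.4013,.9159]);o=np.array([.5783,-.4629])
q=P[55:230];t=(q[...,:2]-o)@a;w=(q[...,:2]-o)@n
m=(abs(w)<.03)&(q[...,2]>.015)&(q[...,2]<.06)&(t>-.3)
print("tip t",np.percentile(t[m],[0,.3,1]))
big=m&(abs(w)>.014)&(abs(w)<.02);print("shoulder",np.percentile(t[big],[0,.5,2]),"w centre",np.percentile(w[m&(q[...,2]>.045)],[5,50,95]))
for L in [.2445,.245,.25]: print(L,o-a*L/2)
```

```text
tip t [-0.245  -0.2436 -0.241 ]
shoulder [-0.2254 -0.224  -0.2214] w centre [-0.0094 -0.0002  0.0091]
0.2445 [ 0.4663 -0.4138]
0.245 [ 0.4661 -0.4137]
0.25 [ 0.4638 -0.4127]
```

Emit:
send_rows(plan=[[0, 0.017, -0.002, 0.02, -0.002], [0, 0.017, -0.002, 0.02, -0.002], [0, 0.017, -0.002, 0.02, -0.002], [0, 0.017, -0.002, 0.02, -0.002], [0, 0.017, -0.0015, 0.02, -0.003], [0, 0, 0, 0.025, 0], [0, 0, 0, 0.025, 0], [0, 0, 0, 0.025, 0], [0, 0, 0, 0.025, 0], [0, 0, 0, 0.025, 0], [0, 0, 0, 0.02, 0], [0, 0, 0, 0.015, 0], [0, 0, 0, 0.01, 0], [0, 0, 0, 0, 0], [0, 0, 0, 0, 0]])

```text
time_s: 4.97
position: [0.465, -0.4134, 0.0183]
tcp_rot: [[-0.916, 0.402, -0.001], [0.402, 0.916, 0.001], [0.002, 0.001, -1.0]]
force: [0.2, 0.0, -0.2]
opening: 1.001
grasp_force: 0.0
```

Emit:
send_rows(plan=[[60, 0, 0, 0, 0], [90, 0, 0, 0, 0], [100, 0, 0, 0, 0], [110, 0, 0, 0, 0], [255, 0, 0, 0, 0], [255, 0, 0, 0, 0], [255, 0, 0, 0, 0], [255, 0, 0, 0, 0], [255, 0, 0, 0, 0], [255, 0, 0, 0, 0], [255, 0, 0, -0.01, 0], [255, 0, 0, -0.02, 0], [255, 0, 0, -0.03, 0], [255, 0, 0, -0.03, 0], [255, 0, 0, -0.03, 0], [255, 0, 0, -0.03, 0], [255, 0, 0, -0.03, 0], [255, 0, 0, -0.03, 0], [255, 0, 0, 0, 0], [255, 0, 0, 0, 0]])

```text
time_s: 6.63
position: [0.466, -0.4138, 0.2295]
tcp_rot: [[-0.916, 0.401, 0.001], [0.401, 0.916, -0.001], [-0.002, -0.001, -1.0]]
force: [-0.7, -0.0, -5.9]
opening: 0.532
grasp_force: 30.0
```

Run:
```python
from h import *
np.set_printoptions(precision=4,suppress=True)
for n,roi in [("top",(345,245,460,330)),("side",(352,285,416,330))]:
    im,d=capture(n);np.savez(f"/tmp/{n}2.npz",im=im,d=d);P=cloud(n,d)
    x0,y0,x1,y1=[int(v*.64) for v in roi]
    m=np.zeros((384,512),np.uint8);b,g,r=[im[...,i].astype(int) for i in range(3)]
    w=(b>130)&(abs(r-b)<60);m[y0:y1,x0:x1]=(w)[y0:y1,x0:x1]
    k=(P[...,0]>.5)&(P[...,0]<.75)&(P[...,1]>-.2)&(P[...,1]<.13)
    m[~k]=0
    m=cv2.morphologyEx(m,cv2.MORPH_CLOSE,np.ones((3,3)))
    N,l,st,_=cv2.connectedComponentsWithStats(m);i=1+st[1:,4].argmax();v,u=np.nonzero(l==i)
    q=ray(n,np.c_[u,v],.014);print(n,st[i],cv2.minAreaRect(q[:,:2].astype(np.float32)))
    for f in[(lambda z:(z>.03)&(z<.06))]:
        s=f(P[...,2])&(b<70)&(r<70)&k;p=P[s]
        for sg in(1,-1):
            e=p[(p[:,1]+.023)*sg>.03]
            if len(e)>5:print(" saddle",len(e),cv2.minAreaRect(e[:,:2].astype(np.float32)))
```

```text
top [224 164  65  45 998] ((0.6387411952018738, -0.0251375213265419), (0.07491451501846313, 0.19143988192081451), 4.471664905548096)
 saddle 89 ((0.6275838613510132, 0.08272954821586609), (0.06804316490888596, 0.09303725510835648), 4.467223644256592)
 saddle 75 ((0.6423214673995972, -0.08929965645074844), (0.0679405927658081, 0.018979040905833244), 2.4644336700439453)
side [225 182  41  29 831] ((0.6578966379165649, -0.03884896636009216), (0.15681926906108856, 0.28504350781440735), 32.698604583740234)
 saddle 34 ((0.6294357776641846, 0.04851522296667099), (0.06681013107299805, 0.01524348370730877), 4.429361820220947)
 saddle 29 ((0.6385558247566223, -0.08359649777412415), (0.06786036491394043, 0.028084728866815567), 16.750558853149414)
```

The top view gives the cradle plate as 75x191 mm, matching the 74x190 given. Its centre is (0.6387,-0.0251) and its axis is -85.5° towards the white stand. I'll carry the probe to the near side for a wrist check.

Emit:
send_rows(plan=[[255, -0.003, 0.013, -0.004, 0], [255, -0.003, 0.026, -0.004, 0], [255, -0.003, 0.026, -0.004, 0], [255, -0.003, 0.026, -0.004, 0], [255, -0.003, 0.026, -0.004, 0], [255, -0.003, 0.026, -0.004, 0], [255, -0.003, 0.026, -0.004, 0], [255, -0.003, 0.026, -0.004, 0], [255, -0.003, 0.026, -0.004, 0], [255, -0.003, 0.026, -0.004, 0], [255, -0.003, 0.026, 0, 0], [255, 0, 0.026, 0, 0], [255, 0, 0.013, 0, 0], [255, 0, 0, 0, 0], [255, 0, 0, 0, 0], [255, 0, 0, 0, 0]])

```text
time_s: 8.07
position: [0.6204, -0.1417, 0.2672]
tcp_rot: [[-0.916, 0.401, -0.003], [0.401, 0.916, 0.0], [0.003, -0.001, -1.0]]
force: [-0.0, 0.1, -5.2]
opening: 0.532
grasp_force: 30.0
```

Run:
```python
from h import *
np.set_printoptions(precision=4,suppress=True)
s=read_state();print(s["position"],s["tcp_rot"])
c=calibration("wrist");im,d=capture("wrist");P=cloud("wrist",d,c);np.savez("/tmp/w3.npz",im=im,d=d,P=P)
cv2.imwrite("pics/w3.png",im)
b,g,r=[im[...,i].astype(int) for i in range(3)]
k=(np.abs(P[...,0]-.638)<.09)&(np.abs(P[...,1]+.025)<.13)
for t,m in [("plate",k&(b>130)&(abs(r-b)<50)&(P[...,2]>.005)&(P[...,2]<.02)),("saddles",k&(b<80)&(r<80)&(P[...,2]>.024)&(P[...,2]<.06))]:
    N,l,st,_=cv2.connectedComponentsWithStats(m.astype(np.uint8))
    for i in range(1,N):
        if st[i,4]>40:p=P[l==i];print(t,st[i],p[:,2].min(),p[:,2].max(),cv2.minAreaRect(p[:,:2].astype(np.float32)))
    print(t,'all',cv2.minAreaRect(P[m][:,:2].astype(np.float32)) if m.any() else 0)
```

```text
[ 0.6204 -0.1417  0.2672] [[-0.916   0.4012 -0.0028]
 [ 0.4012  0.916   0.0002]
 [ 0.0026 -0.0009 -1.    ]]
plate [ 306   88  112  103 5137] 0.005101412922885407 0.01988473356333592 ((0.6386432647705078, -0.0040007904171943665), (0.07802001386880875, 0.15798963606357574), 5.093929767608643)
plate all ((0.6285014152526855, -0.014925077557563782), (0.15711940824985504, 0.17985400557518005), 12.436796188354492)
saddles [376  95  19  26 323] 0.024097201940567803 0.045744702805440796 ((0.6128455996513367, 0.04048725962638855), (0.02900865115225315, 0.015489406883716583), 5.419938564300537)
saddles [389 127  24  23 341] 0.024029649357362515 0.045744098078514095 ((0.6537132859230042, 0.04407450556755066), (0.025608370080590248, 0.016141559928655624), 5.084306716918945)
saddles [305 181   9  17  79] 0.031509116065240206 0.04629808347008835 ((0.667975902557373, -0.08982153981924057), (0.016081148758530617, 0.012195088900625706), 7.587457180023193)
saddles all ((0.6371849179267883, -0.023291118443012238), (0.06821845471858978, 0.14850321412086487), 4.1061835289001465)
```

View pics/w3.png

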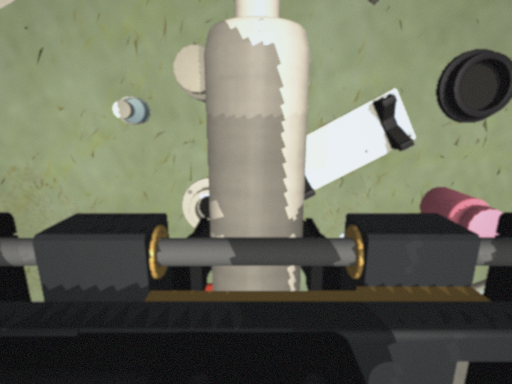

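The near saddle's middle measures (0.633,0.042), which agrees with the cradle centre (0.638,-0.025) at yaw -85.2°. Next I turn, shift over the cradle and lower most of the way.

Emit:
send_rows(plan=[[255, 0, 0, 0, 0.06], [255, 0, 0, 0, 0.12], [255, 0, 0, 0, 0.12], [255, 0, 0, 0, 0.12], [255, 0, 0, 0, 0.12], [255, 0, 0, 0, 0.12], [255, 0, 0, 0, 0.12], [255, 0, 0, 0, 0.12], [255, 0, 0, 0, 0.12], [255, 0, 0, 0, 0.056], [255, 0.014, 0.0035, 0, 0], [255, 0.014, 0.0035, 0, 0], [255, 0.014, 0.0035, 0, 0], [255, 0.014, 0.0035, 0, 0], [255, 0.014, 0.0035, 0, 0], [255, 0.014, 0.0035, 0, 0], [255, 0.014, 0.003, 0, 0], [255, 0.014, 0.003, 0, 0], [255, 0, 0, 0, 0], [255, 0, 0, 0, 0]])

```text
time_s: 9.78
position: [0.639, -0.0262, 0.2685]
tcp_rot: [[-0.084, 0.996, -0.0], [0.996, 0.084, -0.001], [-0.001, -0.0, -1.0]]
force: [0.5, -0.9, -5.0]
opening: 0.532
grasp_force: 30.0
```

Emit:
send_rows(plan=[[255, 0, 0, 0.02, 0], [255, 0, 0, 0.025, 0], [255, 0, 0, 0.025, 0], [255, 0, 0, 0.025, 0], [255, 0, 0, 0.025, 0], [255, 0, 0, 0.025, 0], [255, 0, 0, 0.015, 0], [255, 0, 0, 0.01, 0], [255, 0, 0, 0, 0], [255, 0, 0, 0, 0]])

```text
time_s: 10.62
position: [0.6393, -0.0281, 0.0986]
tcp_rot: [[-0.081, 0.997, 0.0], [0.997, 0.081, -0.0], [-0.0, 0.0, -1.0]]
force: [-0.4, -0.3, -4.5]
opening: 0.531
grasp_force: 30.0
```

Run:
```python
from h import *
np.set_printoptions(precision=4,suppress=True)
s=read_state();print(s["position"],s["tcp_rot"],s["joint_positions"])
im,d=capture("side");np.savez("/tmp/side3.npz",im=im,d=d);im2,d2=capture("top")
a=cv2.resize(im[160:260,190:320],(780,600),interpolation=cv2.INTER_CUBIC);cv2.imwrite("pics/s3.png",a)
```

```text
[ 0.6393 -0.0281  0.0986] [[-0.0815  0.9967  0.0002]
 [ 0.9967  0.0815 -0.0002]
 [-0.0003  0.0002 -1.    ]] [-12.501   41.0978  85.9887  -0.0139  52.8986 -17.1649]
```

View pics/s3.png

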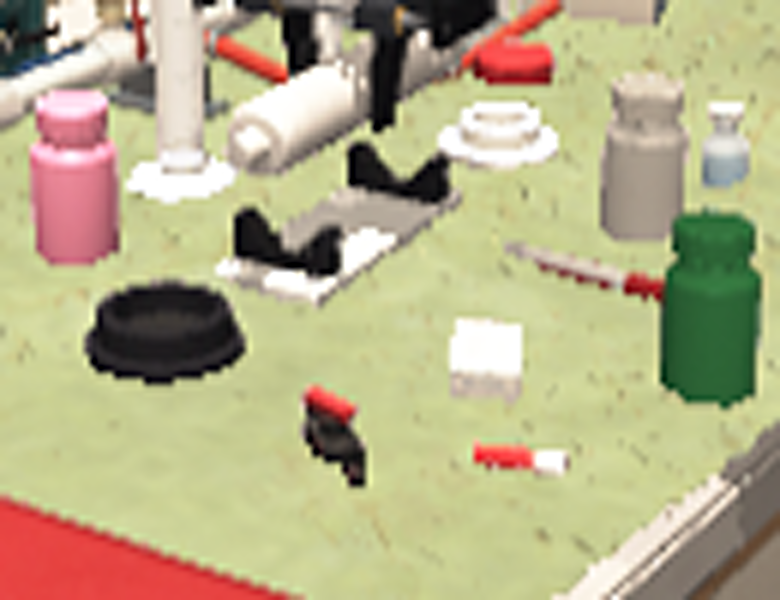

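The probe (290,115) hangs above the saddles ((400,170) and (285,245)), stub end towards the black stand. I'll lower it onto the saddles.

Emit:
send_rows(plan=[[255, 0.003, -0.001, 0.01, 0], [255, 0, 0, 0.01, 0], [255, 0, 0, 0.01, 0], [255, 0, 0, 0.008, 0], [255, 0, 0, 0.006, 0], [255, 0, 0, 0.004, 0], [255, 0, 0, 0.002, 0], [255, 0, 0, 0, 0], [255, 0, 0, 0, 0]])

```text
time_s: 11.47
position: [0.6379, -0.0248, 0.0486]
tcp_rot: [[-0.082, 0.997, 0.0], [0.997, 0.082, -0.0], [-0.0, 0.0, -1.0]]
force: [-0.2, -0.1, -5.4]
opening: 0.53
grasp_force: 30.0
```

Emit:
send_rows(plan=[[255, 0, 0, 0.001, 0], [255, 0, 0, 0.001, 0], [255, 0, 0, 0.001, 0], [255, 0, 0, 0, 0], [255, 0, 0, 0, 0]])

```text
time_s: 11.88
position: [0.6379, -0.0247, 0.0457]
tcp_rot: [[-0.082, 0.997, 0.001], [0.997, 0.082, -0.0], [-0.0, 0.001, -1.0]]
force: [-0.1, 0.7, -5.6]
opening: 0.531
grasp_force: 30.0
```

Emit:
send_rows(plan=[[255, 0, 0, 0.001, 0], [255, 0, 0, 0, 0], [110, 0, 0, 0, 0], [100, 0, 0, 0, 0], [80, 0, 0, 0, 0], [40, 0, 0, 0, 0], [0, 0, 0, 0, 0], [0, 0, 0, 0, 0], [0, 0, 0, 0, 0], [0, 0, 0, 0, 0], [0, 0, 0, 0, 0]])

```text
time_s: 12.8
position: [0.6377, -0.0247, 0.0445]
tcp_rot: [[-0.082, 0.997, -0.0], [0.997, 0.082, 0.0], [0.0, -0.0, -1.0]]
force: [-0.2, -0.5, 1.4]
opening: 0.981
grasp_force: 0.0
```

Emit:
send_rows(plan=[[0, 0, 0, -0.02, 0], [0, 0, 0, -0.025, 0], [0, 0, 0, -0.03, 0], [0, 0, 0, -0.03, 0], [0, 0, 0, -0.03, 0], [0, 0, 0, -0.03, 0], [0, 0, 0, -0.03, 0], [0, 0, 0, 0, 0], [0, 0, 0, 0, 0]])

```text
time_s: 13.55
position: [0.6389, -0.0249, 0.242]
tcp_rot: [[-0.082, 0.997, 0.005], [0.997, 0.082, -0.001], [-0.002, 0.005, -1.0]]
force: [0.5, 0.4, -0.2]
opening: 1.004
grasp_force: 0.0
```

Run:
```python
from h import *
np.set_printoptions(precision=4,suppress=True)
s=read_state();print(s["position"])
c=calibration("wrist");im,d=capture("wrist");P=cloud("wrist",d,c);np.savez("/tmp/w4.npz",im=im,d=d,P=P)
def axisfit(P,tag):
    m=(np.abs(P[...,0]-.638)<.06)&(np.abs(P[...,1]+.025)<.16)&(P[...,2]>.056)&(P[...,2]<.085)
    p=P[m]
    if len(p)<20: print(tag,len(p));return
    v=cv2.fitLine(p[:,:2].astype(np.float32),cv2.DIST_HUBER,0,.01,.01).ravel()
    print(tag,len(p),"z",np.percentile(p[:,2],[5,50,95,99]),np.degrees(np.arctan2(v[1],v[0])),"x at y=-.025",v[2]+v[0]/v[1]*(-.025-v[3]),"y ext",np.percentile(p[:,1],[.5,99.5]))
axisfit(P,"wrist")
for n in["top","side"]:
    i,d=capture(n);np.savez(f"/tmp/{n}4.npz",im=i,d=d);axisfit(cloud(n,d),n)
cv2.imwrite("pics/w4.png",im)
```

```text
[ 0.6389 -0.0249  0.242 ]
wrist 6918 z [0.0589 0.0706 0.074  0.0747] -85.493324 x at y=-.025 0.6397189 y ext [-0.1419  0.0963]
top 136 z [0.0567 0.0672 0.0763 0.0778] -2.438736 x at y=-.025 2.98356 y ext [0.0561 0.0984]
side 350 z [0.0574 0.0688 0.0745 0.076 ] -86.7197 x at y=-.025 0.6257673 y ext [-0.1383  0.0984]
```

View pics/w4.png

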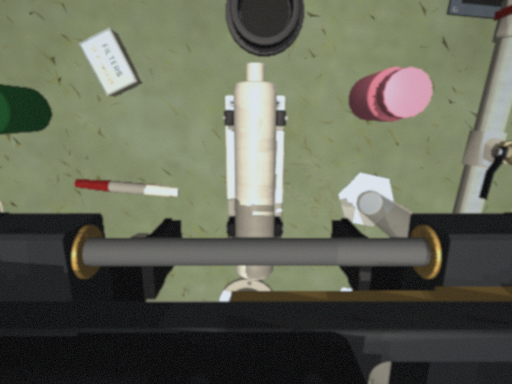

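The probe is seated: top at 74 mm, axis -85.5°, ends at y=-0.142 and 0.097. Next I look at the vial and the white stand together.

Emit:
send_rows(plan=[[0, -0.021, -0.009, 0, 0], [0, -0.021, -0.009, 0, 0], [0, -0.021, -0.009, 0, 0], [0, -0.021, -0.009, 0, 0], [0, -0.021, -0.009, 0, 0], [0, -0.021, -0.009, 0, 0], [0, -0.021, -0.009, 0, 0], [0, -0.021, -0.009, 0, 0], [0, -0.021, -0.009, 0, 0], [0, -0.021, -0.009, 0, 0], [0, 0, 0, 0, 0], [0, 0, 0, 0, 0], [0, 0, 0, 0, 0]])

```text
time_s: 14.78
position: [0.5647, -0.2405, 0.2382]
tcp_rot: [[-0.082, 0.997, -0.002], [0.997, 0.082, 0.002], [0.002, -0.002, -1.0]]
force: [-0.1, 0.6, 0.1]
opening: 0.999
grasp_force: 0.0
```

```bash
cat >> h.py <<'E'
def circ(p):
    "robust circle centre: algebraic fit"
    A=np.c_[2*p,np.ones(len(p))];s=np.linalg.lstsq(A,(p**2).sum(1),rcond=None)[0];return s[:2],np.sqrt(s[2]+s[0]**2+s[1]**2)
E
python3 - <<'E'
from h import *
np.set_printoptions(precision=4,suppress=True)
s=read_state();print(s["position"],s["tcp_rot"][:,0])
c=calibration("wrist");im,d=capture("wrist");P=cloud("wrist",d,c);np.savez("/tmp/w5.npz",im=im,d=d,P=P,)
def near(x,y,r,z0,z1): return (np.hypot(P[...,0]-x,P[...,1]-y)<r)&(P[...,2]>z0)&(P[...,2]<z1)
def comp(m,tag,plane):
    N,l,st,_=cv2.connectedComponentsWithStats(m.astype(np.uint8));i=1+st[1:,4].argmax();mm=(l==i).astype(np.uint8)
    cs,_=cv2.findContours(mm,cv2.RETR_EXTERNAL,cv2.CHAIN_APPROX_NONE);q=max(cs,key=len)[:,0]
    w=ray("wrist",q,plane,c)[:,:2];p=P[l==i]
    print(tag,st[i],"contour circ",*circ(w),"enc",cv2.minEnclosingCircle(w.astype(np.float32)),"cloud enc",cv2.minEnclosingCircle(p[:,:2].astype(np.float32)),"z",np.median(p[:,2]))
comp(near(.487,-.252,.03,.052,.066),"vialcap",.058)
comp(near(.642,-.221,.05,.022,.036),"stand rim",.028)
comp(near(.642,-.221,.06,.006,.05),"stand foot",.012)
comp(near(.491,-.148,.05,.095,.112),"bottle cap",.103)
cv2.imwrite("pics/w5.png",im)
E
```

```text
[ 0.5647 -0.2405  0.2382] [-0.0815  0.9967  0.0024]
vialcap [178 177  19  19 277] contour circ [ 0.4879 -0.2531] 0.010317063095803877 enc ((0.4878747761249542, -0.25304993987083435), 0.010994330048561096) cloud enc ((0.4874325394630432, -0.25348764657974243), 0.010565691627562046) z 0.057538868048846004
stand rim [299 142  47  47 959] contour circ [ 0.6443 -0.2204] 0.028213576060611395 enc ((0.6442241072654724, -0.2204018235206604), 0.029164370149374008) cloud enc ((0.644758939743042, -0.22040075063705444), 0.028876427561044693) z 0.028050684853342334
stand foot [ 275  119   80   84 3806] contour circ [ 0.64   -0.2169] 0.04565286377244746 enc ((0.6382749080657959, -0.21725888550281525), 0.05504624545574188) cloud enc ((0.6394138336181641, -0.21782049536705017), 0.05586480349302292) z 0.012673499465739618
bottle cap [ 160   60   50   53 2039] contour circ [ 0.4928 -0.1501] 0.022138081390882268 enc ((0.4928354322910309, -0.15002429485321045), 0.022916406393051147) cloud enc ((0.49176353216171265, -0.14981652796268463), 0.022929435595870018) z 0.10188566249491415
```

View pics/w5.png

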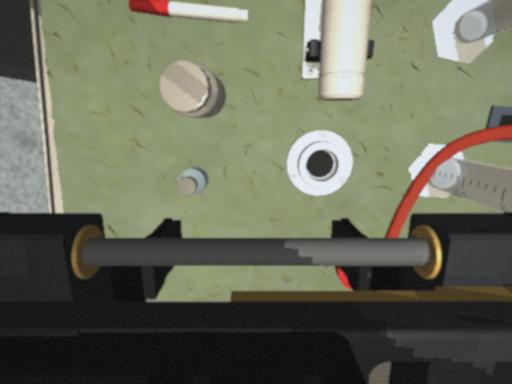

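Vial cap at (187,187), white stand (320,162), bottle (188,88). A second glass cylinder has its foot at about (435,170), so I'll check its clearance from the stand.

Run:
```python
from h import *
np.set_printoptions(precision=4,suppress=True)
z=np.load("/tmp/w5.npz");P=z["P"]
c=calibration("wrist")
for (x0,y0,x1,y1) in [(400,130,512,215),(425,0,512,70)]:
    q=P[y0:y1,x0:x1].reshape(-1,3);
    for lo,hi in [(.006,.02),(.06,.12),(.15,.2),(.25,.28)]:
        p=q[(q[:,2]>lo)&(q[:,2]<hi)]
        if len(p)>5:print((x0,y0),lo,len(p),np.percentile(p,[3,50,97],axis=0)[:,:2].ravel())
T=np.load("/tmp/top4.npz");P=cloud("top",T["d"])
q=P[75:140,270:305].reshape(-1,3)
for lo,hi in [(.006,.02),(.06,.12),(.15,.2),(.25,.28)]:
    p=q[(q[:,2]>lo)&(q[:,2]<hi)]
    if len(p)>5:print("top",lo,len(p),np.percentile(p,[3,50,97],axis=0)[:,:2].ravel())
```

```text
(400, 130) 0.006 1179 [ 0.754  -0.2614  0.7808 -0.2116  0.8676 -0.1733]
(400, 130) 0.06 1797 [ 0.78   -0.236   0.7835 -0.2135  0.8279 -0.1671]
(425, 0) 0.006 2239 [ 0.7506 -0.0862  0.7806 -0.0604  0.8402 -0.0239]
(425, 0) 0.06 758 [ 0.7758 -0.0683  0.7788 -0.06    0.7931 -0.0462]
top 0.006 183 [ 0.7302 -0.3403  0.8237 -0.2935  0.8893 -0.2411]
```

Emit:
send_rows(plan=[[0, -0.002, -0.0195, 0, 0], [0, -0.002, -0.0195, 0, 0], [0, -0.002, -0.0195, 0, 0], [0, 0, -0.019, 0, 0], [0, 0, 0, 0.02, 0], [0, 0, 0, 0.03, 0], [0, 0, 0, 0.03, 0], [0, 0, 0, 0.02, 0], [0, 0, 0, 0, 0], [0, 0, 0, 0, 0]])

```text
time_s: 15.67
position: [0.4882, -0.2523, 0.1387]
tcp_rot: [[-0.083, 0.997, -0.002], [0.997, 0.083, 0.002], [0.002, -0.002, -1.0]]
force: [0.9, 0.1, 0.2]
opening: 0.998
grasp_force: 0.0
```

Emit:
send_rows(plan=[[0, -0.001, 0, 0.025, 0], [0, 0, 0, 0.025, 0], [0, 0, 0, 0.025, 0], [0, 0, 0, 0.015, 0], [0, 0, 0, 0.01, 0], [0, 0, 0, 0.006, 0], [0, 0, 0, 0, 0], [60, 0, 0, 0, 0], [110, 0, 0, 0, 0], [130, 0, 0, 0, 0], [140, 0, 0, 0, 0], [150, 0, 0, 0, 0], [160, 0, 0, 0, 0], [255, 0, 0, 0, 0], [255, 0, 0, 0, 0], [255, 0, 0, 0, 0], [255, 0, 0, 0, 0], [255, 0, 0, 0, 0]])

```text
time_s: 17.17
position: [0.4883, -0.2546, 0.0335]
tcp_rot: [[-0.082, 0.997, -0.0], [0.997, 0.082, 0.0], [0.0, -0.0, -1.0]]
force: [-1.1, 0.3, 1.2]
opening: 0.373
grasp_force: 30.0
```

Emit:
send_rows(plan=[[255, 0, 0, -0.01, 0], [255, 0, 0, -0.02, 0], [255, 0, 0, -0.03, 0], [255, 0, 0, -0.03, 0], [255, 0, 0, -0.02, 0], [255, 0.001, 0.0084, 0, 0], [255, 0.003, 0.02, 0, 0], [255, 0.003, 0.02, 0, 0], [255, 0.003, 0.02, 0, 0], [255, 0.003, 0.02, 0, 0], [255, 0.003, 0.02, 0, 0], [255, 0.003, 0.02, 0, 0], [255, 0.001, 0.02, 0, 0], [255, 0, 0.01, 0, 0], [255, 0, 0, 0, 0], [255, 0, 0, 0, 0], [255, 0, 0, 0, 0]])

```text
time_s: 18.58
position: [0.6435, -0.2213, 0.1427]
tcp_rot: [[-0.082, 0.997, -0.002], [0.997, 0.082, 0.001], [0.001, -0.002, -1.0]]
force: [0.9, 0.2, -0.6]
opening: 0.37
grasp_force: 30.0
```

Run:
```python
from h import *
np.set_printoptions(precision=4,suppress=True)
s=read_state();print(s["position"],s["tcp_rot"][:,0],s["opening"])
for n in["side","top"]:
    im,d=capture(n);np.savez(f"/tmp/{n}6.npz",im=im,d=d)
    C=calibration(n);R=np.array(C["rotation"]);v=R.T@(np.array([.6445,-.2204,.12])-C["xyz"]);u,w=int(C["cx"]+C["fx"]*v[0]/v[2]),int(C["cy"]+C["fy"]*v[1]/v[2]);print(n,u,w)
    if n=="side":cv2.imwrite("pics/s6.png",cv2.resize(im[w-50:w+60,u-60:u+60],None,fx=5,fy=5,interpolation=cv2.INTER_CUBIC))
c=calibration("wrist");im,d=capture("wrist");np.savez("/tmp/w6.npz",im=im,d=d,P=cloud("wrist",d,c))
```

```text
[ 0.6435 -0.2213  0.1427] [-0.082   0.9966  0.0012] 0.37042310677114176
side 272 157
top 312 136
```

View pics/s6.png

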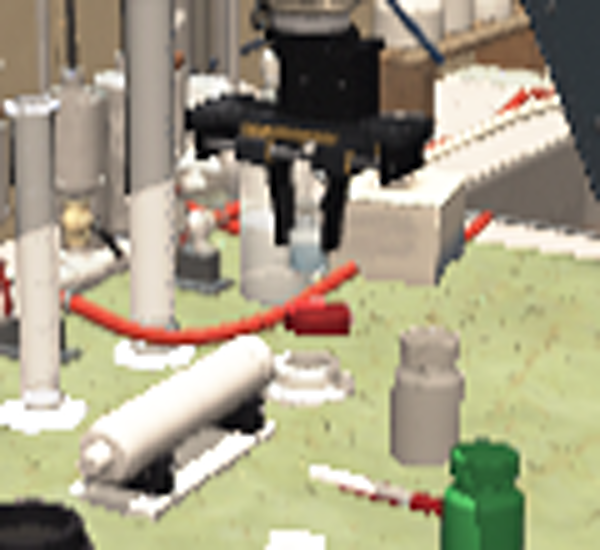

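The vial (310,225) hangs upright over the white stand (310,375). Now lower.

Emit:
send_rows(plan=[[255, -0.0005, 0.001, 0.02, 0], [255, 0, 0, 0.02, 0], [255, 0, 0, 0.02, 0], [255, 0, 0, 0.01, 0], [255, 0, 0, 0.006, 0], [255, 0, 0, 0.004, 0], [255, 0, 0, 0, 0], [255, 0, 0, 0, 0]])

```text
time_s: 19.4
position: [0.6463, -0.2226, 0.0643]
tcp_rot: [[-0.082, 0.997, 0.001], [0.997, 0.082, -0.001], [-0.001, 0.001, -1.0]]
force: [-0.7, -0.9, -1.0]
opening: 0.371
grasp_force: 30.0
```

Run:
```python
from h import *
np.set_printoptions(precision=4,suppress=True)
s=read_state();print(s["position"],s["tcp_rot"][:,0],s["force"])
a,_=capture("side");b,_=capture("top")
x=cv2.resize(a[170:200,258:298],(400,300),interpolation=cv2.INTER_CUBIC);y=cv2.resize(b[140:180,285:338],(400,300),interpolation=cv2.INTER_CUBIC)
cv2.imwrite("pics/s7.png",np.hstack([x,y]))
```

```text
[ 0.6463 -0.2226  0.0643] [-0.0818  0.9967 -0.0008] [-0.6996 -0.9256 -1.0055]
```

View pics/s7.png

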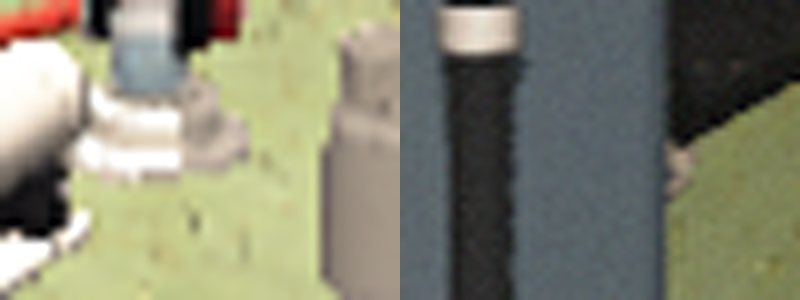

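The vial's bottom (145,75) is just over the cup (left crop), and the arm blocks the top view (right crop). I'll settle and re-read.

Emit:
send_rows(plan=[[255, 0, 0, 0, 0], [255, 0, 0, 0, 0], [255, 0, 0, 0, 0]])

```text
time_s: 19.75
position: [0.646, -0.2223, 0.0641]
tcp_rot: [[-0.082, 0.997, 0.001], [0.997, 0.082, -0.0], [-0.0, 0.001, -1.0]]
force: [-0.3, -0.2, -0.7]
opening: 0.371
grasp_force: 30.0
```

Emit:
send_rows(plan=[[255, 0, 0, 0, 0]])

```text
time_s: 19.83
position: [0.6459, -0.2222, 0.0638]
tcp_rot: [[-0.082, 0.997, 0.0], [0.997, 0.082, -0.0], [-0.0, 0.0, -1.0]]
force: [0.5, -0.3, -2.0]
opening: 0.376
grasp_force: 30.0
```

Emit:
send_rows(plan=[[255, 0, -0.0013, 0, 0], [255, 0, 0, 0.003, 0], [255, 0, 0, 0.003, 0], [255, 0, 0, 0.002, 0], [255, 0, 0, 0, 0], [255, 0, 0, 0, 0], [255, 0, 0, 0, 0]])

```text
time_s: 20.42
position: [0.6445, -0.2223, 0.0554]
tcp_rot: [[-0.082, 0.997, -0.0], [0.997, 0.082, 0.0], [0.0, -0.0, -1.0]]
force: [0.3, 0.1, -0.4]
opening: 0.37
grasp_force: 30.0
```

Inside the rim with no contact force. Down the last 10 mm.

Emit:
send_rows(plan=[[255, 0, 0, 0.003, 0], [255, 0, 0, 0.003, 0], [255, 0, 0, 0.002, 0], [255, 0, 0, 0.001, 0], [255, 0, 0, 0, 0], [255, 0, 0, 0, 0]])

```text
time_s: 20.92
position: [0.6444, -0.2223, 0.0464]
tcp_rot: [[-0.082, 0.997, -0.0], [0.997, 0.082, 0.0], [0.0, -0.0, -1.0]]
force: [0.8, -0.1, -0.8]
opening: 0.372
grasp_force: 30.0
```

Emit:
send_rows(plan=[[255, 0, 0, 0.0007, 0], [255, 0, 0, 0, 0], [150, 0, 0, 0, 0], [130, 0, 0, 0, 0], [100, 0, 0, 0, 0], [60, 0, 0, 0, 0], [30, 0, 0, 0, 0], [30, 0, 0, 0, 0], [30, 0, 0, -0.01, 0], [30, 0, 0, -0.03, 0], [30, 0, 0, -0.03, 0], [0, 0, 0, -0.03, 0], [0, 0, 0, -0.03, 0], [0, 0, 0, -0.03, 0], [0, 0, 0, -0.03, 0], [0, 0, 0, 0, 0], [0, 0, 0, 0, 0]])

```text
time_s: 22.33
position: [0.6457, -0.2229, 0.2395]
tcp_rot: [[-0.082, 0.997, 0.006], [0.997, 0.082, -0.003], [-0.003, 0.005, -1.0]]
force: [-0.8, 0.7, -0.8]
opening: 0.998
grasp_force: 0.0
```

```bash
cat >> h.py <<'E'
def look(tag):
    c=calibration("wrist");im,d=capture("wrist");P=cloud("wrist",d,c);np.savez(f"/tmp/{tag}.npz",im=im,d=d,P=P);return c,im,P
def comp(c,P,x,y,r,z0,z1,plane,tag):
    m=(np.hypot(P[...,0]-x,P[...,1]-y)<r)&(P[...,2]>z0)&(P[...,2]<z1)
    if m.sum()<10: print(tag,"none");return
    N,l,st,_=cv2.connectedComponentsWithStats(m.astype(np.uint8));i=1+st[1:,4].argmax()
    cs,_=cv2.findContours((l==i).astype(np.uint8),cv2.RETR_EXTERNAL,cv2.CHAIN_APPROX_NONE);q=max(cs,key=len)[:,0]
    w=ray("wrist",q,plane,c)[:,:2];p=P[l==i]
    print(tag,st[i],"circ",*circ(w),"enc",cv2.minEnclosingCircle(w.astype(np.float32)),"z",np.percentile(p[:,2],[5,50,95]))
E
python3 - <<'E'
from h import *
np.set_printoptions(precision=4,suppress=True)
s=read_state();print(s["position"],s["opening"])
c,im,P=look("w8")
comp(c,P,.6445,-.2204,.02,.05,.09,.07,"vialcap")
comp(c,P,.6445,-.2204,.05,.022,.036,.028,"stand rim")
comp(c,P,.4926,-.150,.05,.095,.112,.103,"bottle")
E
```

```text
[ 0.6457 -0.2229  0.2395] 0.9981194614436
vialcap [246 168  19  21 318] circ [ 0.6462 -0.2193] 0.010622538977923925 enc ((0.6462938189506531, -0.21917875111103058), 0.011761189438402653) z [0.051  0.0696 0.0709]
stand rim [231 149  47  47 866] circ [ 0.6449 -0.2206] 0.02811630270384622 enc ((0.645115852355957, -0.22039511799812317), 0.029042430222034454) z [0.0262 0.028  0.0292]
bottle [  70   72   53   52 2079] circ [ 0.4943 -0.15  ] 0.022574403799230217 enc ((0.49457648396492004, -0.1499519795179367), 0.023932334035634995) z [0.0994 0.1018 0.1031]
```

The vial is seated: cap top at 70 mm, about 2 mm off centre. Next, measure the black stand from the earlier wrist view.

Run:
```python
from h import *
np.set_printoptions(precision=4,suppress=True)
P=np.load("/tmp/w4.npz")["P"]
for z0,z1 in[(.024,.036),(.007,.036)]:
    m=(np.hypot(P[...,0]-.635,P[...,1]-.162)<.052)&(P[...,2]>z0)&(P[...,2]<z1)
    v,u=np.nonzero(m);p=P[m][:,:2];print(z0,len(p),u.min(),u.max(),v.min(),v.max(),cv2.minEnclosingCircle(p.astype(np.float32)))
    cs,_=cv2.findContours(m.astype(np.uint8),cv2.RETR_EXTERNAL,cv2.CHAIN_APPROX_NONE);q=max(cs,key=len)[:,0];print(circ(P[q[:,1],q[:,0]][:,:2]))
```

```text
0.024 1038 231 301 0 46 ((0.6362887620925903, 0.1604989469051361), 0.03876035287976265)
(array([0.6362, 0.1588]), np.float64(0.033850422118998066))
0.007 3707 226 309 0 56 ((0.6387529373168945, 0.16068702936172485), 0.04831951856613159)
(array([0.6369, 0.1499]), np.float64(0.038215317742178484))
```

Emit:
send_rows(plan=[[0, 0.02, 0.001, 0, 0], [0, 0.03, 0.0015, 0, 0], [0, 0.03, 0.0015, 0, 0], [0, 0.03, 0.0015, 0, 0], [0, 0.03, 0.0015, 0, 0], [0, 0.03, 0.0015, 0, 0], [0, 0.03, 0.0015, 0, 0], [0, 0.03, 0.0015, 0, 0], [0, 0.03, 0.0015, 0, 0], [0, 0.03, 0.0015, 0, 0], [0, 0.02, 0, 0, 0], [0, 0, 0, 0, 0], [0, 0, 0, 0, 0], [0, 0, 0, 0, 0]])

```text
time_s: 23.55
position: [0.6329, 0.0873, 0.2346]
tcp_rot: [[-0.082, 0.997, -0.002], [0.997, 0.082, -0.001], [-0.0, -0.002, -1.0]]
force: [-0.5, -0.2, 0.3]
opening: 0.999
grasp_force: 0.0
```

Run:
```python
from h import *
np.set_printoptions(precision=4,suppress=True)
s=read_state();print(s["position"],s["opening"])
c,im,P=look("w9")
comp(c,P,.636,.161,.06,.024,.036,.030,"stand rim")
comp(c,P,.636,.161,.055,.018,.036,.030,"stand rim+")
m=(np.hypot(P[...,0]-.45,P[...,1]+.05)<.1)&(P[...,2]>.005)&(P[...,2]<.025)
b,g,r=[im[...,i].astype(int) for i in range(3)]
for t,k in [("red",(r>110)&(g<60)),("white",(b>120)&(abs(r-b)<60)),("both",((r>110)&(g<60))|((b>120)&(abs(r-b)<60)))]:
    q=P[m&k][:,:2]; print(t,len(q),cv2.minAreaRect(q.astype(np.float32)) if len(q)>5 else "")
k=(r>100)&(g<50)&(b<60)&(P[...,0]<.6)&(P[...,1]>.2);q=P[k]
if len(q)>50:print("book",len(q),np.median(q[:,2]),cv2.minAreaRect(q[:,:2].astype(np.float32)))
cv2.imwrite("pics/w9.png",im)
```

```text
[0.6329 0.0873 0.2346] 0.9991389205558856
stand rim [ 231   78   67   70 1531] circ [0.6362 0.1614] 0.03800218555873571 enc ((0.636128842830658, 0.16120456159114838), 0.038693491369485855) z [0.028  0.03   0.0314]
stand rim+ [ 231   78   67   70 1598] circ [0.6362 0.1614] 0.03800218555873571 enc ((0.636128842830658, 0.16120456159114838), 0.038693491369485855) z [0.0251 0.0299 0.0313]
red 0 
white 1178 ((0.4889225661754608, 0.0040824562311172485), (0.0667780414223671, 0.16654258966445923), 48.90812301635742)
both 1178 ((0.4889225661754608, 0.0040824562311172485), (0.0667780414223671, 0.16654258966445923), 48.90812301635742)
```

View pics/w9.png

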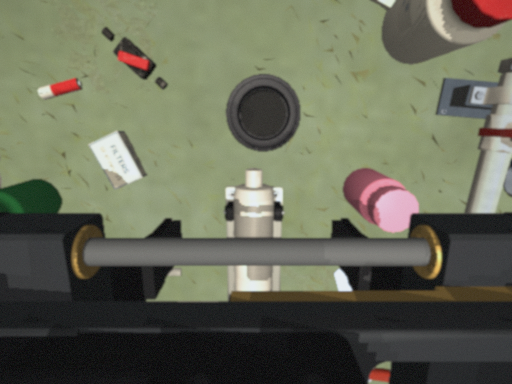

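Black stand at (263,112), which puts its centre at (0.6362,0.1613). Now over to the white bottle.

Emit:
send_rows(plan=[[0, -0.0225, -0.016, 0, 0], [0, -0.0225, -0.016, 0, 0], [0, -0.0225, -0.016, 0, 0], [0, -0.0225, -0.016, 0, 0], [0, -0.0225, -0.016, 0, 0], [0, -0.0225, -0.016, 0, 0], [0, -0.0225, -0.016, 0, 0], [0, -0.0225, -0.016, 0, 0], [0, -0.0225, -0.016, 0, 0], [0, -0.0225, -0.014, 0, 0], [0, 0, 0, 0, 0], [0, 0, 0, 0, 0], [0, 0, 0, 0, 0]])

```text
time_s: 24.68
position: [0.4943, -0.15, 0.2358]
tcp_rot: [[-0.08, 0.997, 0.0], [0.997, 0.08, 0.0], [0.0, 0.0, -1.0]]
force: [0.2, 0.3, -0.2]
opening: 1.001
grasp_force: 0.0
```

Run:
```python
from h import *
np.set_printoptions(precision=4,suppress=True)
s=read_state();print(s["position"],s["tcp_rot"])
c,im,P=look("w10")
comp(c,P,.4935,-.150,.05,.095,.112,.103,"bottle")
b,g,r=[im[...,i].astype(int) for i in range(3)]
m=(np.hypot(P[...,0]-.45,P[...,1]+.05)<.12)&(P[...,2]>.006)&(P[...,2]<.025)
for t,k in [("red",(r>100)&(g<70)&(b<70)),("pen",((r>100)&(g<70)&(b<70))|((b>120)&(abs(r-b)<60)))]:
    N,l,st,_=cv2.connectedComponentsWithStats((m&k).astype(np.uint8))
    for i in range(1,N):
        if st[i,4]>60:q=P[l==i][:,:2];print(t,st[i],cv2.minAreaRect(q.astype(np.float32)))
```

```text
[ 0.4943 -0.15    0.2358] [[-0.0798  0.9968  0.    ]
 [ 0.9968  0.0798  0.0004]
 [ 0.0004  0.0001 -1.    ]]
bottle [ 230  165   46   47 1619] circ [ 0.4919 -0.1487] 0.022013998249528197 enc ((0.49189436435699463, -0.14866873621940613), 0.023109382018446922) z [0.1006 0.102  0.1032]
red [189  89  36  14 355] ((0.42903727293014526, -0.05998525395989418), (0.042078904807567596, 0.01363641768693924), 1.9478663206100464)
pen [266  44  19  19  91] ((0.504477858543396, -0.006111394613981247), (0.02173265814781189, 0.014481643214821815), 28.342321395874023)
pen [189  89  36  14 355] ((0.42903727293014526, -0.05998525395989418), (0.042078904807567596, 0.01363641768693924), 1.9478663206100464)
pen [225  90  77  19 959] ((0.49701547622680664, -0.05867917835712433), (0.015609418042004108, 0.09157805144786835), 89.78604888916016)
```

Emit:
send_rows(plan=[[0, 0, -0.001, 0.02, 0], [0, 0, 0, 0.03, 0], [0, 0, 0, 0.03, 0], [0, 0, 0, 0.03, 0], [0, 0, 0, 0.03, 0], [0, 0, 0, 0.02, 0], [0, 0, 0, 0.014, 0], [0, 0, 0, 0.007, 0], [0, 0, 0, 0, 0], [0, 0, 0, 0, 0], [50, 0, 0, 0, 0], [70, 0, 0, 0, 0], [80, 0, 0, 0, 0], [90, 0, 0, 0, 0], [100, 0, 0, 0, 0], [255, 0, 0, 0, 0], [255, 0, 0, 0, 0], [255, 0, 0, 0, 0], [255, 0, 0, 0, 0], [255, 0, 0, 0, 0]])

```text
time_s: 26.4
position: [0.4933, -0.1494, 0.0551]
tcp_rot: [[-0.082, 0.997, -0.0], [0.997, 0.082, 0.0], [0.0, -0.0, -1.0]]
force: [-1.8, -1.3, 4.9]
opening: 0.609
grasp_force: 30.0
```

Emit:
send_rows(plan=[[255, 0, 0, -0.01, 0], [255, 0, 0, -0.02, 0], [255, 0, 0, -0.03, 0], [255, 0, 0, -0.03, 0], [255, 0, 0, -0.03, 0], [255, 0, 0, -0.02, 0], [255, 0, 0, 0, 0], [255, 0, 0, 0, 0]])

```text
time_s: 27.07
position: [0.4942, -0.1496, 0.1961]
tcp_rot: [[-0.082, 0.997, 0.003], [0.997, 0.082, -0.001], [-0.002, 0.003, -1.0]]
force: [-0.4, -0.1, -1.5]
opening: 0.61
grasp_force: 30.0
```

Emit:
send_rows(plan=[[255, 0.01, 0.006, 0, 0], [255, 0.022, 0.012, 0, 0], [255, 0.026, 0.015, 0, 0], [255, 0.026, 0.015, 0, 0], [255, 0.026, 0.015, 0, 0], [255, 0.026, 0.015, 0, 0], [255, 0.026, 0.015, 0, 0], [255, 0.026, 0.015, 0, 0], [255, 0.026, 0.015, 0, 0], [255, 0.026, 0.015, 0, 0], [255, 0.026, 0.015, 0, 0], [255, 0.022, 0.01, 0, 0], [255, 0.01, 0.005, 0, 0], [255, 0, 0, 0, 0], [255, 0, 0, 0, 0], [255, 0, 0, 0, 0], [255, 0, 0, 0, 0], [255, 0, 0, 0, 0]])

```text
time_s: 28.57
position: [0.6362, 0.1598, 0.1949]
tcp_rot: [[-0.08, 0.997, -0.001], [0.997, 0.08, -0.0], [-0.0, -0.001, -1.0]]
force: [-0.1, -0.9, -1.3]
opening: 0.608
grasp_force: 30.0
```

Emit:
send_rows(plan=[[255, 0.0015, 0, 0.015, 0], [255, 0, 0, 0.025, 0], [255, 0, 0, 0.025, 0], [255, 0, 0, 0.02, 0], [255, 0, 0, 0.012, 0], [255, 0, 0, 0.008, 0], [255, 0, 0, 0, 0], [255, 0, 0, 0, 0], [255, 0, 0, 0, 0]])

```text
time_s: 29.32
position: [0.6376, 0.1628, 0.0912]
tcp_rot: [[-0.082, 0.997, 0.003], [0.997, 0.082, 0.0], [0.0, 0.003, -1.0]]
force: [-0.2, -0.1, -1.9]
opening: 0.605
grasp_force: 30.0
```

Run:
```python
from h import *
s=read_state();print(s["position"],s["force"])
a,_=capture("side")
cv2.imwrite("pics/s11.png",cv2.resize(a[150:230,190:290],(600,480),interpolation=cv2.INTER_CUBIC))
```

```text
[0.63756428 0.16279332 0.0912397 ] [-0.15183378 -0.06631207 -1.86975447]
```

View pics/s11.png

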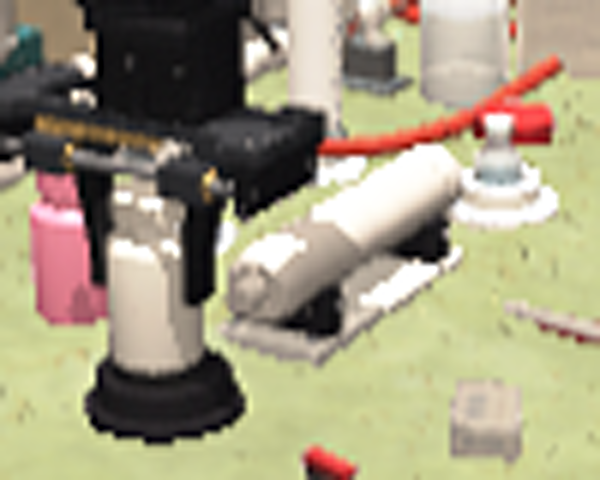

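The bottle (155,310) is over the black cup (165,390). Vial and probe look right. Trim about 1.5 mm and lower.

Emit:
send_rows(plan=[[255, -0.0013, -0.0013, 0, 0], [255, 0, 0, 0.003, 0], [255, 0, 0, 0.003, 0], [255, 0, 0, 0.003, 0], [255, 0, 0, 0, 0], [255, 0, 0, 0, 0], [255, 0, 0, 0, 0]])

```text
time_s: 29.95
position: [0.6352, 0.1615, 0.0807]
tcp_rot: [[-0.082, 0.997, -0.0], [0.997, 0.082, 0.0], [0.0, -0.0, -1.0]]
force: [0.1, -0.4, -0.3]
opening: 0.605
grasp_force: 30.0
```

Emit:
send_rows(plan=[[255, 0, 0, 0.003, 0], [255, 0, 0, 0.003, 0], [255, 0, 0, 0.003, 0], [255, 0, 0, 0.003, 0], [255, 0, 0, 0.002, 0], [255, 0, 0, 0, 0], [255, 0, 0, 0, 0]])

```text
time_s: 30.53
position: [0.635, 0.1614, 0.0672]
tcp_rot: [[-0.082, 0.997, -0.0], [0.997, 0.082, -0.0], [-0.0, -0.0, -1.0]]
force: [-1.8, -0.3, 2.8]
opening: 0.608
grasp_force: 30.0
```

Emit:
send_rows(plan=[[95, 0, 0, 0, 0], [80, 0, 0, 0, 0], [60, 0, 0, 0, 0], [30, 0, 0, 0, 0], [0, 0, 0, 0, 0], [0, 0, 0, 0, 0], [0, 0, 0, 0, 0], [0, 0, 0, -0.01, 0], [0, 0, 0, -0.03, 0], [0, 0, 0, -0.03, 0], [0, 0, 0, -0.03, 0], [0, 0, 0, -0.03, 0], [0, 0, 0, -0.03, 0], [0, 0, 0, -0.02, 0], [0, 0, 0, 0, 0], [0, 0, 0, 0, 0], [0, 0, 0, 0, 0]])

```text
time_s: 31.95
position: [0.6344, 0.1613, 0.2462]
tcp_rot: [[-0.082, 0.997, -0.002], [0.997, 0.082, -0.0], [-0.0, -0.002, -1.0]]
force: [-0.7, -0.8, -0.2]
opening: 0.999
grasp_force: 0.0
```

Run:
```python
from h import *
np.set_printoptions(precision=4,suppress=True)
s=read_state();print(s["position"],s["opening"],s["joint_positions"])
c,im,P=look("w12")
comp(c,P,.6362,.1613,.05,.1,.13,.115,"bottle cap")
comp(c,P,.6362,.1613,.06,.024,.036,.030,"stand rim")
```

```text
[0.6344 0.1613 0.2462] 0.9993961848935221 [ 4.5073 32.0485 76.8695 -0.0006 71.1779 -0.1908]
bottle cap [ 232  165   47   48 1683] circ [0.6341 0.1627] 0.022336237657718267 enc ((0.6339868307113647, 0.16264310479164124), 0.02350308932363987) z [0.112  0.114  0.1152]
stand rim [227 143  62  54 791] circ [0.6362 0.1613] 0.0353991799467741 enc ((0.6363961696624756, 0.16194669902324677), 0.03883678466081619) z [0.0282 0.03   0.0313]
```

The bottle is seated: cap top at 114 mm, about 2.5 mm off centre. Now the pen, first checking its neighbours.

Run:
```python
from h import *
np.set_printoptions(precision=4,suppress=True)
im,d=capture("top");P=cloud("top",d);b,g,r=[im[...,i].astype(int) for i in range(3)]
R=(np.abs(P[...,0]-.47)<.18)&(np.abs(P[...,1])<.2)
def f(t,m):
    N,l,st,_=cv2.connectedComponentsWithStats(m.astype(np.uint8))
    for i in range(1,N):
        if st[i,4]>25:p=P[l==i];print(t,st[i],cv2.minAreaRect(p[:,:2].astype(np.float32)),"z",np.percentile(p[:,2],[5,95]))
f("green",R&(g>1.6*r)&(g>1.6*b)&(P[...,2]>.03))
f("low",R&(P[...,2]>.009)&(P[...,2]<.05)&(P[...,0]<.59)&(b>90))
k=(r>110)&(g<60)&(b<60)&(P[...,1]>.3);f("book",k)
```

```text
green [294 246   8  19  78] ((0.34827229380607605, 0.013419253751635551), (0.01764759048819542, 0.03912128135561943), 72.43666076660156) z [0.0721 0.1063]
low [299 179  12  11  37] ((0.5765658617019653, -0.15507695078849792), (0.022162336856126785, 0.039611510932445526), 31.96738052368164) z [0.0094 0.0141]
low [281 187  20  41 212] ((0.5222023725509644, -0.07292380183935165), (0.054448917508125305, 0.13962054252624512), 60.01889419555664) z [0.0092 0.0195]
low [333 206  13  12  29] ((0.43901941180229187, -0.19470754265785217), (0.046571195125579834, 0.013671469874680042), 12.733593940734863) z [0.0092 0.013 ]
low [333 229  11   9  34] ((0.38281571865081787, -0.1482362151145935), (0.019868478178977966, 0.0314469039440155), 29.24924659729004) z [0.0096 0.016 ]
book [  97  251   80   89 3996] ((0.24668538570404053, 0.41937315464019775), (0.7088042497634888, 0.14543350040912628), 1.256428599357605) z [0.0088 0.0168]
```

Emit:
send_rows(plan=[[130, -0.0207, -0.0177, 0, 0], [130, -0.0207, -0.0177, 0, 0], [130, -0.0207, -0.0177, 0, 0], [130, -0.0207, -0.0177, 0, 0], [130, -0.0207, -0.0177, 0, 0], [130, -0.0207, -0.0177, 0, 0], [130, -0.0207, -0.0177, 0, 0], [130, -0.0207, -0.0177, 0, 0], [130, -0.0207, -0.0177, 0, 0], [130, -0.0207, -0.0177, 0, 0], [130, 0, 0, 0, -0.116], [130, 0, 0, 0, -0.116], [130, 0, 0, 0, -0.116], [130, 0, 0, 0, -0.116], [130, 0, 0, 0, -0.116], [130, 0, 0, 0, -0.116], [130, 0, 0, 0, -0.116], [130, 0, 0, 0, -0.116], [130, 0, 0, 0, -0.116], [130, 0, 0, 0, -0.116]])

```text
time_s: 33.72
position: [0.4749, -0.0591, 0.2455]
tcp_rot: [[-0.948, 0.318, -0.003], [0.318, 0.948, 0.001], [0.003, 0.0, -1.0]]
force: [-0.3, -0.2, 0.1]
opening: 0.486
grasp_force: 0.0
```

Emit:
send_rows(plan=[[130, 0, 0, 0, -0.116], [130, 0, 0, 0, -0.116], [130, 0, 0, 0, -0.116], [130, 0, 0, 0, 0], [130, 0, 0, 0, 0], [130, 0, 0, 0, 0]])

```text
time_s: 34.22
position: [0.4754, -0.0592, 0.2462]
tcp_rot: [[-1.0, -0.017, -0.002], [-0.017, 1.0, 0.001], [0.002, 0.001, -1.0]]
force: [0.1, -0.8, 0.7]
opening: 0.49
grasp_force: 0.0
```

Run:
```python
from h import *
np.set_printoptions(precision=4,suppress=True)
s=read_state();print(s["position"],s["tcp_rot"],s["opening"])
c,im,P=look("w13")
b,g,r=[im[...,i].astype(int) for i in range(3)]
m=(np.abs(P[...,0]-.4755)<.09)&(np.abs(P[...,1]+.0595)<.03)&(P[...,2]>.004)&(P[...,2]<.025)
k=m&(((r>100)&(g<70)&(b<70))|((b>110)&(abs(r-b)<60)))
v,u=np.nonzero(k);print(u.min(),u.max(),v.min(),v.max());q=P[k][:,:2];print(len(q),cv2.minAreaRect(q.astype(np.float32)),np.median(P[k][:,2]))
```

```text
[ 0.4754 -0.0592  0.2462] [[-0.9999 -0.0167 -0.0016]
 [-0.0167  0.9999  0.0006]
 [ 0.0015  0.0006 -1.    ]] 0.49012767332805063
232 279 99 234
4877 ((0.4755197763442993, -0.059150561690330505), (0.18003377318382263, 0.05976152792572975), 0.31764259934425354) 0.0065347286400666005
```

Emit:
send_rows(plan=[[130, 0, 0, 0.03, 0], [130, 0, 0, 0.035, 0], [130, 0, 0, 0.035, 0], [130, 0, 0, 0.035, 0], [130, 0, 0, 0.035, 0], [130, 0, 0, 0.025, 0], [130, 0, 0, 0.015, 0], [130, 0, 0, 0.012, 0], [130, 0, 0, 0.006, 0], [130, 0, 0, 0, 0], [130, 0, 0, 0, 0]])

```text
time_s: 35.18
position: [0.476, -0.0594, 0.0189]
tcp_rot: [[-1.0, -0.019, -0.0], [-0.019, 1.0, 0.0], [0.0, 0.0, -1.0]]
force: [-0.1, -0.8, -0.0]
opening: 0.494
grasp_force: 0.0
```

Emit:
send_rows(plan=[[130, 0, 0, 0.002, 0], [160, 0, 0, 0, 0], [180, 0, 0, 0, 0], [195, 0, 0, 0, 0], [255, 0, 0, 0, 0], [255, 0, 0, 0, 0], [255, 0, 0, 0, 0], [255, 0, 0, 0, 0], [255, 0, 0, 0, 0], [255, 0, 0, -0.01, 0], [255, 0, 0, -0.03, 0], [255, 0, 0, -0.035, 0], [255, 0, 0, -0.035, 0], [255, 0, 0, -0.035, 0], [255, 0, 0, -0.035, 0], [255, 0, 0, 0, 0], [255, 0, 0, 0, 0]])

```text
time_s: 36.6
position: [0.4768, -0.0596, 0.1992]
tcp_rot: [[-1.0, -0.019, 0.005], [-0.019, 1.0, -0.002], [-0.005, -0.002, -1.0]]
force: [-0.4, 0.9, -0.9]
opening: 0.165
grasp_force: 29.9
```

Pen held. Carry it to the log book.

Emit:
send_rows(plan=[[255, 0, 0.015, 0, 0], [255, -0.002, 0.03, 0, 0], [255, -0.002, 0.03, 0, 0], [255, -0.002, 0.03, 0, 0], [255, -0.002, 0.03, 0, 0], [255, -0.002, 0.03, 0, 0], [255, -0.002, 0.03, 0, 0], [255, -0.002, 0.03, 0, 0], [255, -0.002, 0.03, 0, 0], [255, -0.002, 0.03, 0, 0], [255, -0.002, 0.03, 0, 0], [255, -0.002, 0.03, 0, 0], [255, -0.002, 0.03, 0, 0], [255, -0.002, 0.03, 0, 0], [255, -0.002, 0.03, 0, 0], [255, 0, 0.03, 0, 0], [255, 0, 0.02, 0, 0], [255, 0, 0, 0, 0], [255, 0, 0, 0, 0], [255, 0, 0, 0, 0]])

```text
time_s: 38.27
position: [0.4933, 0.4249, 0.1949]
tcp_rot: [[-1.0, -0.019, -0.004], [-0.019, 1.0, -0.003], [0.004, -0.003, -1.0]]
force: [0.3, 0.3, -0.3]
opening: 0.165
grasp_force: 29.9
```

Run:
```python
from h import *
np.set_printoptions(precision=4,suppress=True)
s=read_state();print(s["position"],s["opening"],s["grasp_force"])
c,im,P=look("w14")
b,g,r=[im[...,i].astype(int) for i in range(3)]
k=(r>80)&(g<50)&(b<60)&(P[...,2]<.03)&(P[...,2]>-.01)
N,l,st,_=cv2.connectedComponentsWithStats(k.astype(np.uint8))
for i in range(1,N):
    if st[i,4]>400:p=P[l==i];print(st[i],cv2.minAreaRect(p[:,:2].astype(np.float32)),np.median(p[:,2]))
im,d=capture("top");P=cloud("top",d);cv2.imwrite("pics/t14.png",cv2.resize(im,(800,600)))
```

```text
[0.4933 0.4249 0.1949] 0.16514277243586126 29.922180970027146
[ 194  138   49   98 2123] ((0.5053444504737854, 0.38196322321891785), (0.11367138475179672, 0.055294737219810486), 0.7199174165725708) 0.011946125092385351
```

View pics/t14.png

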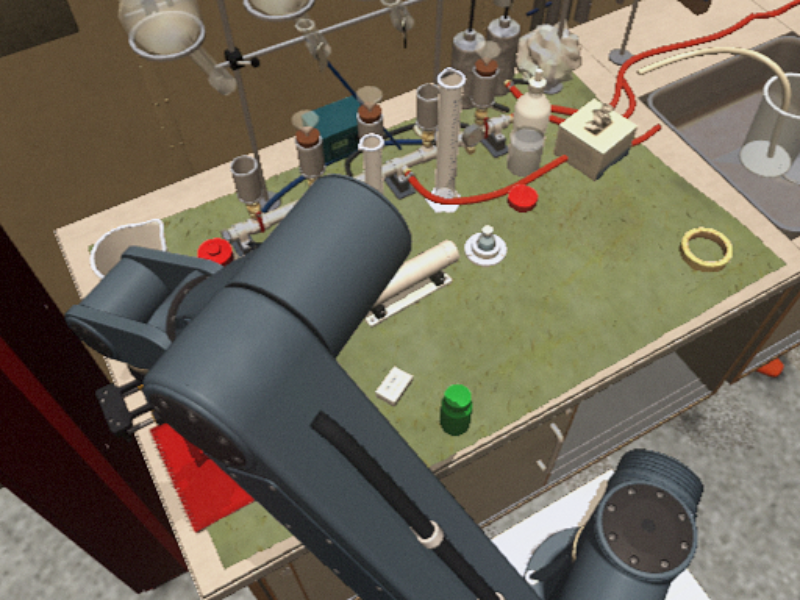

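The top view shows the vial in the white stand (486,243) and the probe in its cradle (420,275). The gripper is over the red book (200,470). Lower the pen.

Emit:
send_rows(plan=[[255, -0.002, 0, 0.02, 0], [255, 0, 0, 0.03, 0], [255, 0, 0, 0.03, 0], [255, 0, 0, 0.03, 0], [255, 0, 0, 0.02, 0], [255, 0, 0, 0.015, 0], [255, 0, 0, 0.01, 0], [255, 0, 0, 0.005, 0], [255, 0, 0, 0.003, 0], [255, 0, 0, 0, 0], [255, 0, 0, 0, 0], [255, 0, 0, 0, 0]])

```text
time_s: 39.37
position: [0.4972, 0.4265, 0.0351]
tcp_rot: [[-1.0, -0.019, 0.002], [-0.019, 1.0, 0.001], [-0.002, 0.001, -1.0]]
force: [-0.5, 0.5, 0.5]
opening: 0.169
grasp_force: 29.9
```

Emit:
send_rows(plan=[[255, 0, 0, 0.003, 0], [255, 0, 0, 0.002, 0], [255, 0, 0, 0.001, 0], [255, 0, 0, 0, 0], [255, 0, 0, 0, 0]])

```text
time_s: 39.78
position: [0.4965, 0.4262, 0.0282]
tcp_rot: [[-1.0, -0.019, 0.0], [-0.019, 1.0, 0.0], [-0.0, 0.0, -1.0]]
force: [0.3, -0.0, 3.3]
opening: 0.162
grasp_force: 29.9
```

Contact. Release and rise.

Emit:
send_rows(plan=[[200, 0, 0, 0, 0], [180, 0, 0, 0, 0], [150, 0, 0, 0, 0], [120, 0, 0, 0, 0], [120, 0, 0, 0, 0], [120, 0, 0, -0.005, 0], [120, 0, 0, -0.02, 0], [120, 0, 0, -0.03, 0], [120, 0, 0, -0.03, 0], [120, 0, 0, -0.03, 0], [120, 0, 0, -0.03, 0], [120, 0, 0, -0.03, 0], [120, 0, 0, -0.03, 0], [120, 0.04, 0, 0, 0], [120, 0, -0.04, 0, 0], [120, 0, -0.04, 0, 0], [120, 0, -0.04, 0, 0], [120, 0, 0, 0, 0], [120, 0, 0, 0, 0], [120, 0, 0, 0, 0]])

```text
time_s: 41.45
position: [0.4593, 0.3056, 0.2334]
tcp_rot: [[-1.0, -0.018, 0.001], [-0.018, 1.0, 0.001], [-0.001, 0.001, -1.0]]
force: [0.2, 0.2, 0.7]
opening: 0.53
grasp_force: 0.0
```

Run:
```python
from h import *
np.set_printoptions(precision=4,suppress=True)
s=read_state();print(s["position"],s["force"],s["time_s"])
im,d=capture("side");P=cloud("side",d);b,g,r=[im[...,i].astype(int) for i in range(3)]
B=(np.abs(P[...,0]-.4955)<.09)&(np.abs(P[...,1]-.4253)<.06)
for t,k in[("white",(b>110)&(abs(r-b)<60)),("raised",P[...,2]>.022)]:
    q=P[B&k];print(t,len(q),cv2.minAreaRect(q[:,:2].astype(np.float32)) if len(q)>4 else "",q[:,2].max() if len(q) else "")
def mid(x,y,rad,z0,z1,t):
    p=P[(np.hypot(P[...,0]-x,P[...,1]-y)<rad)&(P[...,2]>z0)&(P[...,2]<z1)];print(t,len(p),p.mean(0) if len(p) else "")
mid(.6445,-.2204,.03,.06,.08,"vialcap");mid(.6362,.1613,.04,.1,.125,"bottlecap");mid(.79,-.05,.04,.2,.3,"cyl")
cv2.imwrite("pics/s15.png",cv2.resize(im[140:310,80:350],(800,504),interpolation=cv2.INTER_CUBIC))
```

```text
[0.4593 0.3056 0.2334] [0.1745 0.2154 0.6606] 41.45
white 130 ((0.480360746383667, 0.41968804597854614), (0.15129412710666656, 0.07067316025495529), 34.48269271850586) 0.5610932935478803
raised 961 ((0.48751944303512573, 0.4012324810028076), (0.14050167798995972, 0.07089401036500931), 0.7015129923820496) 0.5611809457347449
vialcap 17 [ 0.641  -0.2177  0.0671]
bottlecap 105 [0.6257 0.1691 0.1107]
cyl 93 [ 0.7894 -0.0377  0.2377]
```

View pics/s15.png

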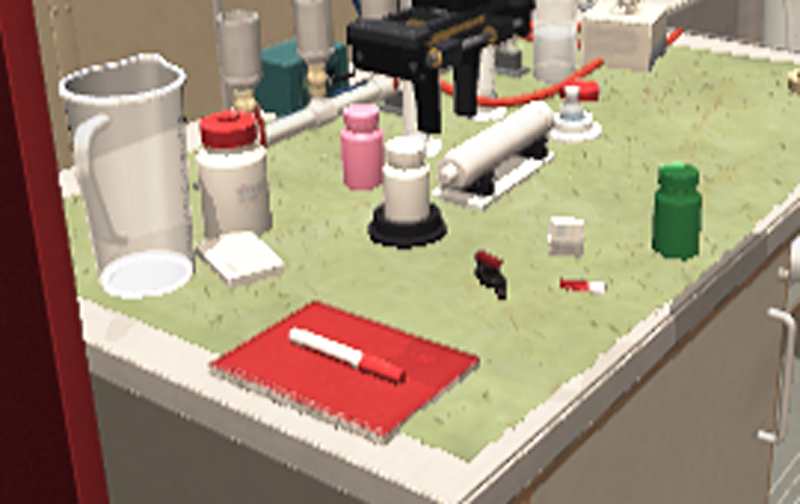

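The pen (348,355) lies mid-book along its long side. The bottle (405,180), probe (495,145) and vial (572,110) are all seated, and the arm touches nothing.

```bash
python3 -c "
from rig import hand_in
print(hand_in())"
```

```text
the job is handed in; nothing more can be done
None
```

The job is handed in at about 41 s of the 115 s allowed. The last images show the probe in its cradle with its head to the white stand, the vial and bottle upright in their stands, and the pen along the middle of the log book. The rig gave no verdict.

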